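# Lock the sample carrier and stack the cartons on it

### The arm

A 6-joint arm with a two-finger parallel gripper is mounted at the origin on the work surface. World frame = base frame: x ahead of the robot, y to its left, z up, the work surface at z = 0. Lengths are in m, angles in rad, forces in N, time in s.
With the tool pointing down it reaches from about 0.35 to 0.775 m from the base axis. Payload 5.5 kg.
Tool frame: the origin (TCP) lies midway between the tips of the shut fingers; the grasp point (between the pads) lies 19 mm behind it (env.hold_point_z is the distance from the TCP to the grasp point, in m); z points along the fingers, y is the line along which they close (so a half turn about z gives the same grasp; the last joint's range is limited). The gripper opens to 85 mm and grips with 20 to 120 N. Pads are 22 mm wide; open, the fingers measure 114 mm over their backs; the gripper's body (76 mm by 85 mm) begins 54 mm behind the grasp point. The pads swing forward as they close: fully open they stand 13 mm farther back than shut.
Start: joints at [1.156, 0.313, 0.046, 1.304, 0, 1.431], TCP at [0.156, 0.553, 0.231] pointing down, gripper open.
Joint ranges: [-2.76, 2.76], [-0.86, 1.69], [-1.03, 1.26], [-2.2, 2.34], [-1.47, 1.5], [-3.14, 3.14]. Speed limits (rad/s): [2.57, 2.57, 3.14, 3.14, 3.14, 3.14].

### API

Orientations are given as a unit quaternion [w, x, y, z].
In Python, from workcell import env, read_camera gives the robot as it stands. The module is installed in compiled form; this text tells all that it offers.
- The arm moves only by the tool carry_out, never from a script. Its argument "moves" is a list of rows, each an object of numbers: "tx", "ty", "tz": the shift along the world's x, y, z in cm; "wx", "wy", "wz": the turn, a rotation vector about the world's x, y, z in rad; "claw": the closure, from -1 (fully open) to 1 (shut). A call has 1 to 8 rows; each row shifts and turns the commanded pose from where the row before left it; what a row does not reach is not made up. A row lasts 1/8 s, in which the tool goes at most 62.5 mm and 10.7 degrees, less where a joint would pass 70% of its speed; a pose out of reach is approached as far as the arm can. A call is refused whole if a number of a shift passes 6.25 or a number of a turn 0.188, either way. A call with a gripper value outside its range is refused whole. The fingers move at their own pace and stop on an object; "newtons" is the grip in N (left out, the last holds). Time passes only in rows, so rows that do not move let the fingers close. It gives the time, the measured TCP pose, the force, the opening and the grip force at its end, in the units of the state.
- env.get_state(): the state, without advancing time (a new reading comes with each control period).
- read_camera(name): name is "scene" or "side" or "wrist"; returns a dict with "image" (480x640x3 uint8, blue, green, red), "z_map" (480x640 float32, m along the optical axis (not along the pixel's ray), 0 where there is no reading), "fx", "fy", "cx", "cy" (pixels), "camera_from_world" (4x4, takes a point from world to camera coordinates); the wrist camera has in their place "hand_eye" (4x4, takes a point from camera to tool coordinates, whose origin is the TCP and whose axes are the flange's). Camera axes: x right, y down, z forward; pixel columns grow to the right and rows downward; lengths in m; the calibration is good to about 2 mm. A picture is of the moment at which its call begins: read the wrist's pose just before it.
- env.hand_in(): hands the job in; it is judged then, once.
The state is a dict: "clock": time; "joint_pos": joint angles; "qvel": joint speeds; "tau": joint torques, N m; "tcp_pos": TCP position; "orientation": TCP orientation; "wrist_force": force on the tool from outside, world axes, zero at the start; "ft_torque": the same for the moment, N m; "finger_gap": finger opening in m; "grip_force": force on a finger pad.
Only numpy, scipy, OpenCV 4.12 (cv2) and the standard library are available. Lean on these libraries where they do the work, as an engineer would, in place of code of your own. Each camera call takes 0.05 s, during which the arm holds its last target. There are 200 camera calls.

### The job

Lock the sample carrier to its bench dock: fold the hasp bar right down over the upright pin, and push the spring cotter's straight leg through the pin's cross hole, from the robot's side, until its bow snaps over the pin. Also load the carrier: stack every closed carton, lying flat, into one square column on the black rubber pad, lined up with the pad. Leave the tray of sticks and the hand meter where they are.

Things in the scene. Friction and masses are not known exactly. Their poses are not given: they have to be found in the camera images.
- carrier: fixed sample carrier: a steel dock plate 170 (x) x 310 (y) x 8 mm on the bench carrying, at its +y end, a low wheeled aluminium platform 150 x 130 mm, top at z = 44 mm, and at its -y end an upright steel pin. Origin on the bench under the platform's centre; x points away from the robot (yaw within 0.25), y to the left, z up.
- pad (a point): centre of the top face of the black rubber pad (116 x 72 mm, long side along the carrier's x) on the platform, 46 mm above the bench; the column stands here. Axes as the carrier's
- pin_hole (a point): centre of the cross hole through the upright pin, 64 mm above the bench, 170 mm from the platform's centre along the carrier's -y. The pin is round, 22 mm across, its top 83 mm above the bench; the hole is 10 mm wide and high and runs level along the carrier's x. Axes as the carrier's
- bar (a joint): angle of the steel hasp bar about its hinge (rad): 0 lying level, its eye round the pin, just below the hole; grows as its free end rises towards the platform (stop at 1.5). A stiff hinge: it stays where it is left; about 3 N at the grip point move it. It starts open, 0.5 to 0.9. It must be down before the cotter goes in
- bar_hinge (a point): centre of the bar's hinge, 44 mm above the bench, on the platform's -y side, 75 mm from its centre. The hinge axis lies along the carrier's x; the closed bar points along the carrier's -y
- bar_grip (a point): point on the bar's centre line, 50 mm from the hinge, where it can be pinched across its width. The bar is 24 mm wide (along the carrier's x) and 7 mm thick, 115 mm long; the part within 75 mm of the hinge is solid, beyond it is the 39 mm wide eye
- cotter: loose spring cotter lying flat, 70 g, 121 mm long, 16 mm thick. Origin on the axis of its straight leg, at the seat: the point that is at the cross hole's centre when home. x along the leg to its tip, z up (8 mm above the bench when lying). Leg 6 mm thick, 4 mm at the tip (x = +48). A 16 mm stop collar, front at x = -13, meets the pin when the seat is about 2 mm too far in
- cotter_grip (a point): centre of the cotter's black grip tab, 40 (x) x 30 (y) x 16 (z) mm, at x = -55, y = +5 mm from the cotter's origin; pinch it across its 30 mm width, along y. Axes as the cotter's
- bow (a joint): how far the cotter's sprung bow is open (rad): 0 shut, about 0.1 while passing the pin. The bow lies beside the leg on +y, from the tab to x = +33, y = 21 mm; the pin pushes it outward and it snaps back behind the pin when the seat comes within about 4 mm of the hole's centre; 10 to 15 N push it home
- case0: closed cardboard sample carton, 110 (x) x 66 (y) x 32 (z) mm, 0.11 to 0.22 kg; origin at the centre of its underside, z up while it stands on it. Either large face may be up in the column. All cartons are alike; 3 to 5 are present (absent: None)
- case1: closed cardboard sample carton, 110 (x) x 66 (y) x 32 (z) mm, 0.11 to 0.22 kg; origin at the centre of its underside, z up while it stands on it. Either large face may be up in the column. All cartons are alike; 3 to 5 are present (absent: None)
- case2: closed cardboard sample carton, 110 (x) x 66 (y) x 32 (z) mm, 0.11 to 0.22 kg; origin at the centre of its underside, z up while it stands on it. Either large face may be up in the column. All cartons are alike; 3 to 5 are present (absent: None)
- case3: closed cardboard sample carton, 110 (x) x 66 (y) x 32 (z) mm, 0.11 to 0.22 kg; origin at the centre of its underside, z up while it stands on it. Either large face may be up in the column. All cartons are alike; 3 to 5 are present (absent: None)
- case4: closed cardboard sample carton, 110 (x) x 66 (y) x 32 (z) mm, 0.11 to 0.22 kg; origin at the centre of its underside, z up while it stands on it. Either large face may be up in the column. All cartons are alike; 3 to 5 are present (absent: None)
- tray0: loose foil tray of wood sticks, 130 x 200 x 22 mm, origin under its centre; a bystander beyond the cartons (a second tray farther off is fixed)
- meter: hand moisture meter in its white stand, 0.18 m tall, origin under its foot's centre; a bystander at the right
Mind the look-alikes: they are no part of the job. What is shaped like the case4 but blue is not meant. What is shaped like the case1 but green is not meant.

How it is judged:
By the outcome, as a careful person would: the job done as asked, in the order asked, and still so for the second after the job is handed in, with the robot touching nothing.
Of case0, case1, case2, case3, case4 only 3 to 5 are there at a start; the rules pass over those that are not, and their reading is None.
At some moment in a run one of case0, case1, case2, case3, case4, cotter may be knocked a few centimetres aside while the robot is not near it.
It also fails if it takes over 210 s, if anything falls off the work surface, if the arm or the gripper's body presses on something with over 40 N, if the wrist force passes 120 N, or if a joint passes its speed limit or range.

## Working session

There is one attempt and no reset: what is moved stays moved. The work goes in short steps, Python scripts to look and compute and a tool call to move; the robot and the scene stay as the last step left them, time stands still between calls to the robot, and variables do not carry over. Pictures are saved under pics/ and viewed, at most 14 in all, crops included, and the job is handed in when it is done.

Besides the shell and the picture viewer there is one more tool, called as name([rows], argument=value, ...), one row to a line, values as JSON. carry_out: Moves the arm, as the interface text tells. Its arguments: {"type":"object","properties":{"moves":{"type":"array","items":{"type":"object","properties":{"tx":{"type":"number"},"ty":{"type":"number"},"tz":{"type":"number"},"wx":{"type":"number"},"wy":{"type":"number"},"wz":{"type":"number"},"claw":{"type":"number"}}}},"newtons":{"type":"number"}},"required":["moves"]}

```bash
mkdir -p pics
cat > h.py <<'E'
import numpy as np, cv2
from workcell import env, read_camera
from scipy.spatial.transform import Rotation as R
def T_tool():
    s=env.get_state(); q=s['orientation']; T=np.eye(4)
    T[:3,:3]=R.from_quat([q[1],q[2],q[3],q[0]]).as_matrix(); T[:3,3]=s['tcp_pos']; return T
def grab(name):
    T=T_tool(); c=read_camera(name)
    c['W']=T@c['hand_eye'] if name=='wrist' else np.linalg.inv(c['camera_from_world'])
    return c
def cloud(c):
    z=c['z_map']; v,u=np.mgrid[0:480,0:640]
    P=np.stack([(u-c['cx'])/c['fx']*z,(v-c['cy'])/c['fy']*z,z],-1)
    P=P@c['W'][:3,:3].T+c['W'][:3,3]; P[z==0]=np.nan; return P
def at(P,u,v,r=2):
    return np.nanmedian(P[v-r:v+r+1,u-r:u+r+1].reshape(-1,3),0).round(4)
E
python3 - <<'E'
from h import *
import pickle
for n in ['scene','side','wrist']:
    c=grab(n); cv2.imwrite(f'pics/{n}0.png',c['image']); pickle.dump(c,open(n+'0.pkl','wb')); print(n,c['W'][:3,3].round(3),c['W'][:3,2].round(2),c['fx'])
s=env.get_state(); print(s, env.hold_point_z)
E
```

```text
scene [ 1.259 -0.521  0.795] [-0.67  0.4  -0.62] 447.40130675649516
side [ 0.151 -0.744  0.6  ] [ 0.39  0.73 -0.57] 447.0823583212937
wrist [0.086 0.573 0.375] [ 0.27 -0.08 -0.96] 406.15478478218216
{'clock': 0.15, 'joint_pos': array([ 1.15644546e+00,  3.13859066e-01,  4.52223970e-02,  1.30359194e+00,
       -8.45666716e-06,  1.43121880e+00]), 'qvel': array([ 1.37952095e-04, -2.72728496e-03,  1.64061181e-03,  1.20793512e-03,
       -8.29155345e-05,  5.24483811e-04]), 'tau': array([ 2.13932035e-03, -4.81065202e+01,  2.98814160e+01,  1.38603360e-02,
       -7.17797252e-05, -2.27412363e-05]), 'tcp_pos': array([0.15585561, 0.55307141, 0.2305888 ]), 'orientation': array([-1.91751567e-04,  1.36954838e-01,  9.90577034e-01, -6.90003098e-04]), 'wrist_force': array([-0.39056168, -0.61818693,  0.63907762]), 'ft_torque': array([-0.00342698, -0.03469186,  0.02412805]), 'grip_force': 0.0, 'finger_gap': 0.08532138613118914} 0.0187
```

View pics/scene0.png

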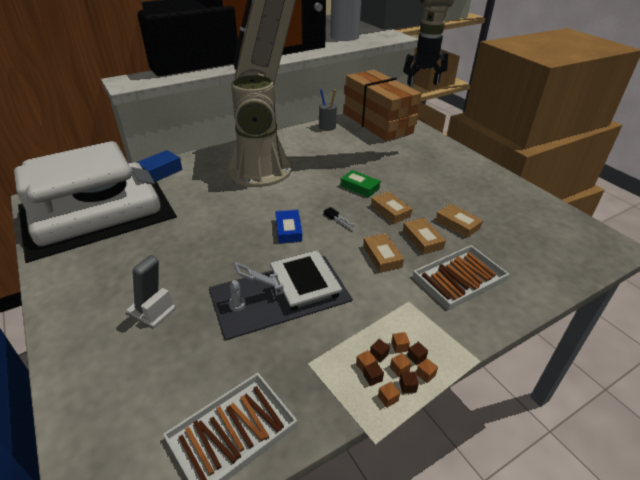

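View pics/side0.png

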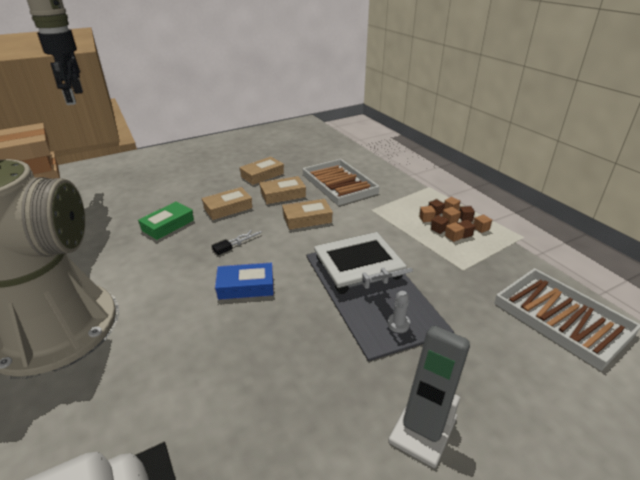

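The scene shows four kraft cartons at (391,207), (459,219), (424,235) and (383,252). The blue (288,226) and green (360,183) boxes are look-alikes. The cotter is at (340,218). The carrier is at (280,290), with the pin at (237,295) and the raised bar at (255,275). The side view agrees.

```bash
cat > m.py <<'E'
from h import *
def boxes(P,img,zmin=.024,zmax=.04,zt=None):
    hsv=cv2.cvtColor(img,cv2.COLOR_BGR2HSV)
    m=(P[...,2]>zmin)&(P[...,2]<zmax)&(np.hypot(P[...,0],P[...,1])<.95)&(P[...,0]>0.1)
    n,l,st,ce=cv2.connectedComponentsWithStats(m.astype(np.uint8))
    for i in range(1,n):
        if st[i,4]<120: continue
        q=P[l==i]; r=cv2.minAreaRect((q[:,:2]*1000).astype(np.float32))
        print(ce[i].round(),'n',st[i,4],'z',np.median(q[:,2]).round(4),'c',np.round(r[0],1),'s',np.round(r[1],1),'a',round(r[2],1),'col',np.median(img[l==i],0))
E
python3 - <<'E'
from m import *
import pickle
for n in ['scene','side']:
    c=pickle.load(open(n+'0.pkl','rb')); P=cloud(c); print(n); boxes(P,c['image'])
    if n=='scene':
        for u,v in [(305,275),(237,285),(240,267),(332,213),(350,226),(225,310)]: print(u,v,at(P,u,v,1))
        a=cv2.resize(c['image'][235:345,200:360],None,fx=5,fy=5,interpolation=cv2.INTER_CUBIC)
        cv2.imwrite('pics/a.png',a)
        b=cv2.resize(c['image'][170:270,310:490],None,fx=4.4,fy=4.4,interpolation=cv2.INTER_CUBIC); cv2.imwrite('pics/b.png',b)
E
```

```text
scene
[360. 180.] n 461 z 0.0322 c [269.  232.4] s [113.7  74.9] a 22.5 col [ 38. 102.  25.]
[391. 204.] n 569 z 0.032 c [424.6 235.8] s [115.7  74.8] a 3.1 col [ 59. 101. 134.]
[459. 217.] n 628 z 0.032 c [576.6 365.7] s [114.8  75.7] a 10.6 col [ 59. 101. 134.]
[288. 223.] n 615 z 0.0323 c [352.4 -73.7] s [ 67.4 118.2] a 66.8 col [135.  52.  19.]
[424. 232.] n 708 z 0.0321 c [580.6 229.1] s [ 70.5 114.2] a 80.5 col [ 59. 100. 134.]
[383. 249.] n 795 z 0.0322 c [579.1  88.2] s [ 68.6 115.1] a 77.1 col [ 59. 101. 134.]
[158. 309.] n 151 z 0.0323 c [ 492.4 -475.3] s [19.4 66.8] a 15.1 col [89. 93. 94.]
[401. 339.] n 191 z 0.0307 c [833.8 -57.7] s [30.2 32.3] a 71.8 col [ 40.  78. 128.]
[379. 347.] n 202 z 0.0309 c [ 827.7 -109. ] s [31.3 31.4] a 13.2 col [18. 33. 62.]
[418. 350.] n 203 z 0.0308 c [874.1 -44.8] s [30.9 32. ] a 3.2 col [18. 33. 62.]
[370. 365.] n 424 z 0.0309 c [ 853.1 -150.7] s [33.4 62.2] a 84.5 col [23.  41.  69.5]
[401. 361.] n 215 z 0.0307 c [877.9 -93.3] s [31.8 31.1] a 3.3 col [ 40.  78. 128.]
[427. 367.] n 227 z 0.0306 c [915.8 -55.7] s [30.2 31.4] a 12.5 col [ 
[... 725 characters left out ...]
. 129.]
[306. 209.] n 771 z 0.0314 c [578.   89.2] s [ 72.6 112.8] a 78.4 col [ 95. 131. 156.]
[164. 216.] n 824 z 0.0313 c [268.2 232.6] s [112.8  72.4] a 21.4 col [ 75. 132.  63.]
[439. 220.] n 123 z 0.0303 c [ 827.2 -107.7] s [32.7 30.4] a 17.3 col [39. 56. 87.]
[483. 219.] n 126 z 0.0301 c [ 918.6 -154.6] s [30.6 32.7] a 89.7 col [ 73.5 108.  149. ]
[460. 226.] n 245 z 0.0302 c [ 850.  -149.9] s [34.4 62.2] a 82.4 col [ 48.  72. 100.]
[344. 278.] n 163 z 0.0361 c [ 506.8 -154.8] s [ 48.8 154.2] a 14.7 col [97. 98. 99.]
[244. 276.] n 1376 z 0.0317 c [351.7 -72.8] s [ 71.6 111.4] a 66.9 col [156.  89.  53.]
[421. 428.] n 416 z 0.0323 c [ 445.8 -499.1] s [17.1 55.5] a 36.1 col [69. 70. 69.]
```

View pics/a.png

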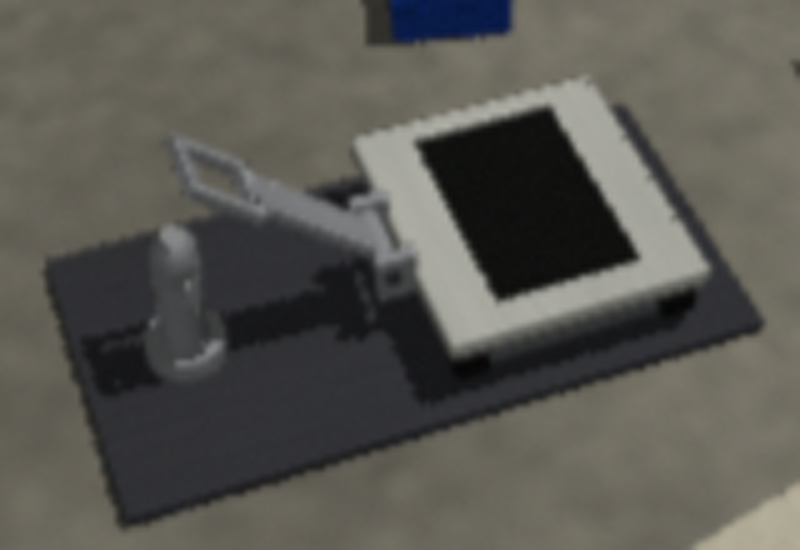

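View pics/b.png

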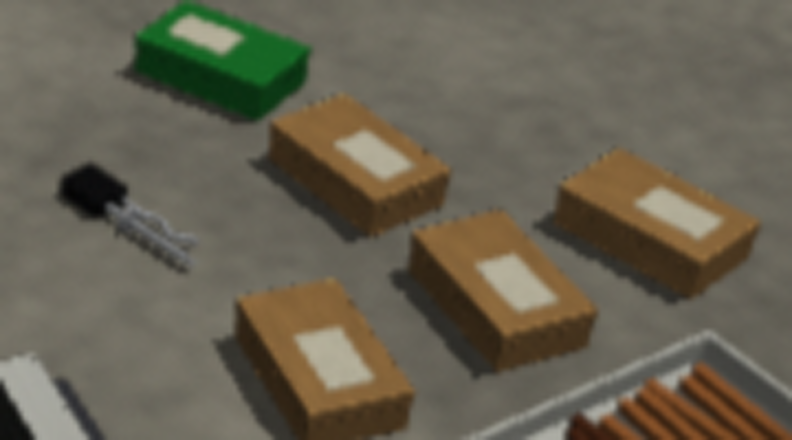

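Run:
```python
from m import *
import pickle
for n in ['scene','side']:
    c=pickle.load(open(n+'0.pkl','rb')); P=cloud(c); g=c['image'].max(2); print(n)
    near=(abs(P[...,0]-.57)<.16)&(abs(P[...,1]+.2)<.22)
    def rect(m,name,k=1):
        m=m.astype(np.uint8)
        nn,l,st,ce=cv2.connectedComponentsWithStats(m); i=1+np.argmax(st[1:,4]); q=P[l==i]
        r=cv2.minAreaRect((q[:,:2]*1000).astype(np.float32)); print(name,st[i,4],np.median(q[:,2]).round(4),np.round(r[0],1),np.round(r[1],1),round(r[2],2))
    rect(near&(P[...,2]>.040)&(P[...,2]<.05)&(g<50),'pad')
    rect(near&(P[...,2]>.040)&(P[...,2]<.05),'platform')
    rect(near&(P[...,2]>.003)&(P[...,2]<.013)&(g<90),'plate')
    m=near&(P[...,2]>.056)&(P[...,1]<-.22)
    q=P[m]; print('bar/pin pts'); 
    nn,l,st,ce=cv2.connectedComponentsWithStats(m.astype(np.uint8))
    for i in range(1,nn):
        q=P[l==i]
        if len(q)>8: print(ce[i].round(),len(q),np.median(q,0).round(3),q.min(0).round(3),q.max(0).round(3), 'top',q[q[:,2]>q[:,2].max()-.004].mean(0).round(4))
    nc=(abs(P[...,0]-.41)<.08)&(abs(P[...,1]-.08)<.05)
    m=nc&(P[...,2]>.010)&(g<45); rect(m,'tab')
    m=nc&(P[...,2]>.0045)&(g>45);rect(m,'wire')
    rect(nc&(P[...,2]>.0045),'cotter')
    # bar angle
    m=near&(P[...,2]>.05)&(P[...,2]<.15)&(P[...,1]<-.21)&(P[...,1]>-.31)
```

```text
scene
pad 932 0.0463 [ 575.2 -146.1] [ 69.7 117.4] 82.09
platform 2397 0.0451 [ 574.7 -154.5] [146.9 152.5] 82.07
plate 3839 0.0082 [ 565.9 -209. ] [312.4 174.8] 81.93
bar/pin pts
[252. 274.] 334 [ 0.562 -0.273  0.097] [ 0.532 -0.309  0.056] [ 0.576 -0.225  0.127] top [ 0.5549 -0.3033  0.1253]
[234. 287.] 124 [ 0.556 -0.316  0.075] [ 0.544 -0.325  0.056] [ 0.563 -0.304  0.087] top [ 0.5523 -0.314   0.0841]
tab 82 0.0161 [354.5  68.8] [36.3 28.7] 12.21
wire 94 0.0102 [410.5  82.6] [80.1 28.6] 13.57
cotter 209 0.012 [392.  76.] [120.3  33.5] 10.32
side
pad 1052 0.0457 [ 574.7 -146.8] [ 69.1 111.6] 81.8
platform 2895 0.0445 [ 573.3 -153.1] [149.9 150.2] 81.88
plate 5691 0.0078 [ 563.9 -212.3] [307.4 169.2] 82.01
bar/pin pts
[393. 273.] 177 [ 0.548 -0.3    0.121] [ 0.532 -0.309  0.058] [ 0.572 -0.23   0.127] top [ 0.5518 -0.3034  0.1243]
[401. 300.] 216 [ 0.546 -0.319  0.075] [ 0.539 -0.326  0.056] [ 0.559 -0.304  0.085] top [ 0.5499 -0.3147  0.0829]
tab 130 0.015 [350.3  66.9] [36.7 28.1] 10.03
wire 184 0.0098 [392.3  78. ] [122.8  30. ] 8.78
cotter 347 0.0115 [392.2  77.2] [122.9  33.9] 10.03
```

The carrier's yaw is about −0.14. The pad is at (0.575, −0.1465) and the pin at (0.551, −0.3147), and the distance between them matches the stated 170 mm. The bar stands at about 0.75 rad. The four kraft cartons fit 110x66x32 mm and the blue and green boxes are excluded by colour. The cotter's tab is at (0.352, 0.068), with the leg at about +10° and the bow on +y. I'll fold the bar first with shut fingers.

carry_out([
  {"tx":3.77,"ty":-4.33,"wz":0.135,"claw":1},
  {"tx":3.77,"ty":-4.33,"claw":1},
  {"tx":3.77,"ty":-4.33,"claw":1},
  {"tx":3.77,"ty":-4.33,"claw":1},
  {"tx":3.77,"ty":-4.33,"claw":1},
  {"tx":3.77,"ty":-4.33,"claw":1},
  {"tx":3.77,"ty":-4.33,"claw":1},
], newtons=60)

```text
invalid input at $.moves[0]: expected keys tx, ty, tz, wx, wy, wz, claw
```

carry_out([
  {"tx":1.38,"ty":-5.2,"claw":1},
  {"tx":1.38,"ty":-5.2,"claw":1},
  {"tx":1.38,"ty":-5.2,"claw":1},
  {"tx":1.38,"ty":-5.2,"claw":1},
  {"tx":1.38,"ty":-5.2,"claw":1},
  {"tx":1.38,"ty":-5.2,"claw":1},
  {"tx":1.38,"ty":-5.2,"claw":1},
  {"tx":1.38,"ty":-5.2,"claw":1},
])

```text
invalid input at $.moves[0]: expected keys tx, ty, tz, wx, wy, wz, claw
```

carry_out([
  {"tx":1.38,"ty":-5.2,"tz":-1},
  {"tx":1.38,"ty":-5.2,"tz":-2},
  {"tz":-3},
  {"tz":-2},
  {"tz":-2},
])

```text
invalid input at $.moves[0]: expected keys tx, ty, tz, wx, wy, wz, claw
```

carry_out([
  {"tx":3.77,"ty":-4.33,"tz":0,"wx":0,"wy":0,"wz":0.135,"claw":1},
  {"tx":3.77,"ty":-4.33,"tz":0,"wx":0,"wy":0,"wz":0,"claw":1},
  {"tx":3.77,"ty":-4.33,"tz":0,"wx":0,"wy":0,"wz":0,"claw":1},
  {"tx":3.77,"ty":-4.33,"tz":0,"wx":0,"wy":0,"wz":0,"claw":1},
  {"tx":3.77,"ty":-4.33,"tz":0,"wx":0,"wy":0,"wz":0,"claw":1},
  {"tx":3.77,"ty":-4.33,"tz":0,"wx":0,"wy":0,"wz":0,"claw":1},
  {"tx":3.77,"ty":-4.33,"tz":0,"wx":0,"wy":0,"wz":0,"claw":1},
], newtons=60)

```text
clock: 1.02
tcp_pos: [0.4208, 0.2488, 0.2313]
orientation: [0.0, 0.07, 0.998, 0.0]
wrist_force: [0.5, 0.3, 0.8]
finger_gap: 0.0002
grip_force: 0.0
```

carry_out([
  {"tx":1.38,"ty":-5.2,"tz":0,"wx":0,"wy":0,"wz":0,"claw":1},
  {"tx":1.38,"ty":-5.2,"tz":0,"wx":0,"wy":0,"wz":0,"claw":1},
  {"tx":1.38,"ty":-5.2,"tz":0,"wx":0,"wy":0,"wz":0,"claw":1},
  {"tx":1.38,"ty":-5.2,"tz":0,"wx":0,"wy":0,"wz":0,"claw":1},
  {"tx":1.38,"ty":-5.2,"tz":0,"wx":0,"wy":0,"wz":0,"claw":1},
  {"tx":1.38,"ty":-5.2,"tz":0,"wx":0,"wy":0,"wz":0,"claw":1},
  {"tx":1.38,"ty":-5.2,"tz":0,"wx":0,"wy":0,"wz":0,"claw":1},
  {"tx":1.38,"ty":-5.2,"tz":0,"wx":0,"wy":0,"wz":0,"claw":1},
])

```text
clock: 2.02
tcp_pos: [0.5304, -0.1674, 0.2311]
orientation: [-0.0, 0.07, 0.998, 0.0]
wrist_force: [0.1, 0.8, 0.0]
finger_gap: -0.0
grip_force: 0.0
```

carry_out([
  {"tx":1.38,"ty":-5.2,"tz":-1,"wx":0,"wy":0,"wz":0,"claw":1},
  {"tx":1.38,"ty":-5.2,"tz":-2,"wx":0,"wy":0,"wz":0,"claw":1},
  {"tx":0,"ty":0,"tz":-3,"wx":0,"wy":0,"wz":0,"claw":1},
  {"tx":0,"ty":0,"tz":-2.5,"wx":0,"wy":0,"wz":0,"claw":1},
])

```text
clock: 2.52
tcp_pos: [0.5573, -0.2705, 0.1443]
orientation: [-0.001, 0.071, 0.997, 0.001]
wrist_force: [-0.5, 1.0, 0.5]
finger_gap: 0.0001
grip_force: 0.0
```

Tracking is good. Now I press the bar down from z = 0.146 to about 0.048.

carry_out([
  {"tx":0,"ty":0,"tz":-2,"wx":0,"wy":0,"wz":0,"claw":1},
  {"tx":0,"ty":0,"tz":-1.5,"wx":0,"wy":0,"wz":0,"claw":1},
  {"tx":0,"ty":0,"tz":-1.5,"wx":0,"wy":0,"wz":0,"claw":1},
  {"tx":0,"ty":0,"tz":-1,"wx":0,"wy":0,"wz":0,"claw":1},
  {"tx":0,"ty":0,"tz":-1,"wx":0,"wy":0,"wz":0,"claw":1},
  {"tx":0,"ty":0,"tz":-1,"wx":0,"wy":0,"wz":0,"claw":1},
])

```text
clock: 3.28
tcp_pos: [0.5583, -0.2699, 0.0662]
orientation: [0.0, 0.07, 0.998, -0.0]
wrist_force: [0.1, -0.1, 2.1]
finger_gap: 0.0003
grip_force: 0.6
```

carry_out([
  {"tx":0,"ty":0,"tz":-0.5,"wx":0,"wy":0,"wz":0,"claw":1},
  {"tx":0,"ty":0,"tz":-0.5,"wx":0,"wy":0,"wz":0,"claw":1},
  {"tx":0,"ty":0,"tz":-0.4,"wx":0,"wy":0,"wz":0,"claw":1},
  {"tx":0,"ty":0,"tz":-0.2,"wx":0,"wy":0,"wz":0,"claw":1},
  {"tx":0,"ty":0,"tz":-0.2,"wx":0,"wy":0,"wz":0,"claw":1},
  {"tx":0,"ty":0,"tz":0,"wx":0,"wy":0,"wz":0,"claw":1},
])

```text
clock: 4.03
tcp_pos: [0.5579, -0.2694, 0.0482]
orientation: [-0.0, 0.07, 0.998, 0.0]
wrist_force: [1.4, -0.3, -0.8]
finger_gap: -0.0003
grip_force: 0.0
```

carry_out([
  {"tx":0,"ty":0,"tz":-0.1,"wx":0,"wy":0,"wz":0,"claw":1},
  {"tx":0,"ty":0,"tz":-0.1,"wx":0,"wy":0,"wz":0,"claw":1},
  {"tx":0,"ty":0,"tz":0,"wx":0,"wy":0,"wz":0,"claw":1},
])

```text
clock: 4.4
tcp_pos: [0.5579, -0.2695, 0.0475]
orientation: [0.0, 0.07, 0.998, -0.0]
wrist_force: [-2.2, 1.7, 7.4]
finger_gap: -0.0
grip_force: 3.8
```

Run:
```python
from h import *
c=grab('scene'); cv2.imwrite('pics/s1.png',cv2.resize(c['image'][215:345,200:360],None,fx=4,fy=4,interpolation=cv2.INTER_CUBIC))
P=cloud(c)
R0=R.from_euler('z',-.14).as_matrix(); Q=(P-np.array([.575,-.1465,0]))@R0
m=(Q[...,1]<-.18)&(Q[...,1]>-.2)&(abs(Q[...,0])<.03)&(Q[...,2]>.02); print('eye end z',np.sort(Q[m][:,2]).round(4)[-12:])
m=(Q[...,1]<-.08)&(Q[...,1]>-.2)&(abs(Q[...,0])<.03)&(Q[...,2]>.02)&(Q[...,2]<.056)
for y in np.arange(-.195,-.08,.01):
    k=m&(abs(Q[...,1]-y)<.005); print(round(y,3),k.sum(),np.median(Q[k][:,2]).round(4) if k.any() else '')
```

```text
eye end z [0.5109 0.5118 0.5122 0.5124 0.5125 0.5134 0.5139 0.5145 0.5151 0.5162
 0.5163 0.5186]
-0.195 15 0.0462
-0.185 50 0.0469
-0.175 53 0.0455
-0.165 46 0.0462
-0.155 52 0.047
-0.145 39 0.0471
-0.135 31 0.0475
-0.125 22 0.049
-0.115 23 0.0464
-0.105 36 0.047
-0.095 37 0.0477
-0.085 53 0.0472
```

The bar reads level (about 0.047 along its length) and sits against its stop at 7 N. I'll add one more small press, then lift and go look at the cotter.

carry_out([
  {"tx":0,"ty":0,"tz":-0.1,"wx":0,"wy":0,"wz":0,"claw":1},
  {"tx":0,"ty":0,"tz":0,"wx":0,"wy":0,"wz":0,"claw":1},
  {"tx":0,"ty":0,"tz":3,"wx":0,"wy":0,"wz":0,"claw":1},
  {"tx":0,"ty":0,"tz":4.5,"wx":0,"wy":0,"wz":0,"claw":1},
  {"tx":0,"ty":0,"tz":4.5,"wx":0,"wy":0,"wz":0,"claw":1},
])

```text
clock: 5.08
tcp_pos: [0.5577, -0.2693, 0.1663]
orientation: [-0.0, 0.07, 0.998, 0.0]
wrist_force: [1.7, -0.4, 0.1]
finger_gap: -0.0001
grip_force: 0.0
```

carry_out([
  {"tx":-2.3,"ty":5,"tz":0,"wx":0,"wy":0,"wz":0.157,"claw":0},
  {"tx":-2.3,"ty":5,"tz":0,"wx":0,"wy":0,"wz":0.157,"claw":0},
  {"tx":-2.3,"ty":5,"tz":0,"wx":0,"wy":0,"wz":0,"claw":0},
  {"tx":-2.3,"ty":5,"tz":0,"wx":0,"wy":0,"wz":0,"claw":0},
  {"tx":-2.3,"ty":5,"tz":0,"wx":0,"wy":0,"wz":0,"claw":0},
  {"tx":-2.3,"ty":5,"tz":0,"wx":0,"wy":0,"wz":0,"claw":0},
  {"tx":-2.4,"ty":4,"tz":0,"wx":0,"wy":0,"wz":0,"claw":0},
  {"tx":0,"ty":0,"tz":0,"wx":0,"wy":0,"wz":0,"claw":0},
])

```text
clock: 6.08
tcp_pos: [0.3938, 0.0726, 0.1654]
orientation: [-0.0, -0.089, 0.996, 0.0]
wrist_force: [0.2, 0.3, 1.0]
finger_gap: 0.0429
grip_force: 0.0
```

Run:
```python
from h import *
for n in ['wrist','scene']:
    c=grab(n); P=cloud(c); 
    if n=='wrist': cv2.imwrite('pics/w1.png',c['image']); print(c['W'][:3,3])
    R0=R.from_euler('z',-.14).as_matrix(); Q=(P-np.array([.575,-.1465,0]))@R0
    m=(abs(Q[...,0])<.03)&(Q[...,2]>.03)&(Q[...,2]<.2)
    if n=='scene':
      for y in [-.185,-.155,-.135,-.115,-.095]:
        k=m&(abs(Q[...,1]-y)<.005)&(Q[...,2]<.06); print(y,k.sum(),np.median(Q[k][:,2]).round(4))
      k=(abs(Q[...,1]+.17)<.014)&(abs(Q[...,0])<.016)&(Q[...,2]>.068)&(Q[...,2]<.09); q=P[k];print('pin top',q[q[:,2]>.08].mean(0))
    k=((abs(P[...,0]-.395)<.09)&(abs(P[...,1]-.08)<.05)&(P[...,2]>.0045)&(P[...,2]<.025)).astype(np.uint8)
    nn,l,st,ce=cv2.connectedComponentsWithStats(k)
    i=1+np.argmax(st[1:,4]); q=P[l==i]; print('cotter',n,ce[i],cv2.minAreaRect((q[:,:2]*1000).astype(np.float32)),q.mean(0))
    g=c['image'].max(2); q=P[(l==i)&(g<45)&(P[...,2]>.01)]; print('tab',cv2.minAreaRect((q[:,:2]*1000).astype(np.float32)),q.mean(0))
s=env.get_state();print(s['tcp_pos'],s['wrist_force'])
```

```text
[0.32245981 0.05969952 0.30944534]
cotter wrist [325.27481521 189.18848997] ((392.6534423828125, 79.4848861694336), (121.95294952392578, 29.859479904174805), 11.088987350463867) [0.37275374 0.07539398 0.01524947]
tab ((352.3404541015625, 71.17039489746094), (39.12085723876953, 27.58391571044922), 11.201444625854492) [0.35045999 0.06634725 0.01732928]
-0.185 46 0.0471
-0.155 46 0.0471
-0.135 39 0.0475
-0.115 40 0.0478
-0.095 37 0.0474
pin top [ 0.55307136 -0.31500792  0.0827873 ]
cotter scene [336.36453202 216.18226601] ((390.71612548828125, 76.06680297851562), (123.22248840332031, 31.539260864257812), 9.930854797363281) [0.37887935 0.07235733 0.01265445]
tab ((355.5285949707031, 68.19483947753906), (37.44445037841797, 29.641172409057617), 3.045156478881836) [0.35676238 0.06715873 0.01574951]
[0.39617726 0.07066466 0.16561517] [0.97795213 0.188257   0.15410898]
```

View pics/w1.png

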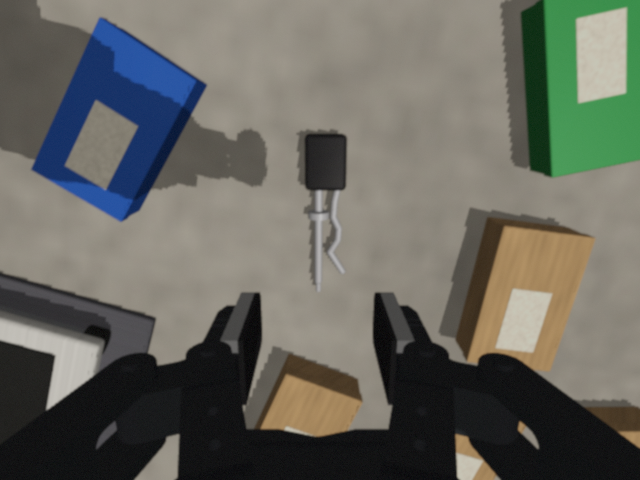

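The wrist view shows the black tab at (326,162), the straight leg down the left to (318,290), and the bow on the right (+y), as described. Bar is level. Next I grasp the tab.

carry_out([
  {"tx":-2.2,"ty":-0.1,"tz":-2,"wx":0,"wy":0,"wz":0.01,"claw":-0.3},
  {"tx":-2.2,"ty":-0.1,"tz":-3,"wx":0,"wy":0,"wz":0,"claw":-0.3},
  {"tx":0,"ty":0,"tz":-4,"wx":0,"wy":0,"wz":0,"claw":-0.3},
  {"tx":0,"ty":0,"tz":-3,"wx":0,"wy":0,"wz":0,"claw":-0.3},
  {"tx":0,"ty":0,"tz":-2,"wx":0,"wy":0,"wz":0,"claw":-0.3},
  {"tx":0,"ty":0,"tz":0,"wx":0,"wy":0,"wz":0,"claw":-0.3},
])

```text
clock: 6.92
tcp_pos: [0.3514, 0.0675, 0.0242]
orientation: [-0.001, -0.091, 0.996, 0.0]
wrist_force: [0.4, -0.5, 0.2]
finger_gap: 0.0553
grip_force: 0.0
```

Run:
```python
from h import *
c=grab('wrist'); cv2.imwrite('pics/w2.png',c['image'])
s=env.get_state();print(s['tcp_pos'],s['orientation'],s['wrist_force'],s['finger_gap'],s['joint_pos'])
```

```text
[0.35211279 0.06758734 0.02510787] [-6.69448532e-04 -9.10643343e-02  9.95844784e-01  7.72396533e-05] [0.26012696 0.16602726 0.88899584] 0.055493200929491004 [-3.53659059e-02  9.55031935e-02 -7.95541242e-01  6.81099579e-01
 -1.57504447e-05 -2.17747273e-01]
```

View pics/w2.png

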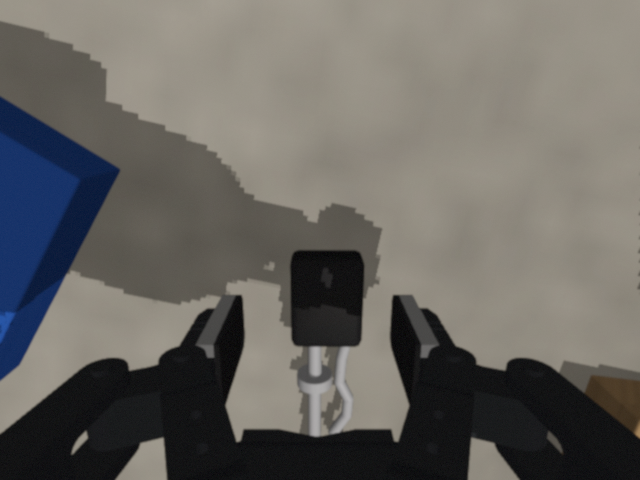

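The tab at (327,298) lies about 3 mm to the +y side of the finger midline at column 317. I'll shift by that much, go down and close.

carry_out([
  {"tx":0,"ty":0.3,"tz":-1,"wx":0,"wy":0,"wz":0,"claw":-0.3},
  {"tx":0,"ty":0,"tz":-1,"wx":0,"wy":0,"wz":0,"claw":-0.3},
  {"tx":0,"ty":0,"tz":-0.2,"wx":0,"wy":0,"wz":0,"claw":0},
  {"tx":0,"ty":0,"tz":0,"wx":0,"wy":0,"wz":0,"claw":1},
  {"tx":0,"ty":0,"tz":0,"wx":0,"wy":0,"wz":0,"claw":1},
  {"tx":0,"ty":0,"tz":0,"wx":0,"wy":0,"wz":0,"claw":1},
  {"tx":0,"ty":0,"tz":0,"wx":0,"wy":0,"wz":0,"claw":1},
], newtons=80)

```text
clock: 7.85
tcp_pos: [0.3521, 0.0714, 0.0035]
orientation: [0.0, -0.092, 0.996, 0.0]
wrist_force: [-0.5, 0.3, 3.0]
finger_gap: 0.028
grip_force: 79.1
```

carry_out([
  {"tx":0,"ty":0,"tz":3,"wx":0,"wy":0,"wz":0,"claw":1},
  {"tx":0,"ty":0,"tz":4,"wx":0,"wy":0,"wz":0,"claw":1},
  {"tx":1,"ty":0,"tz":5,"wx":0,"wy":0,"wz":0,"claw":1},
], newtons=110)

```text
clock: 8.22
tcp_pos: [0.3603, 0.0714, 0.1238]
orientation: [-0.001, -0.092, 0.996, 0.0]
wrist_force: [0.8, 0.2, -1.5]
finger_gap: 0.0268
grip_force: 109.8
```

carry_out([
  {"tx":0.8,"ty":-5,"tz":0,"wx":0,"wy":0,"wz":-0.161,"claw":1},
  {"tx":0.8,"ty":-5,"tz":0,"wx":0,"wy":0,"wz":-0.161,"claw":1},
  {"tx":0.8,"ty":-5,"tz":0,"wx":0,"wy":0,"wz":0,"claw":1},
  {"tx":0.8,"ty":-5,"tz":0,"wx":0,"wy":0,"wz":0,"claw":1},
  {"tx":0.8,"ty":-5,"tz":0,"wx":0,"wy":0,"wz":0,"claw":1},
  {"tx":0.8,"ty":-5,"tz":0,"wx":0,"wy":0,"wz":0,"claw":1},
  {"tx":0.4,"ty":-5,"tz":0,"wx":0,"wy":0,"wz":0,"claw":1},
  {"tx":0,"ty":-1.1,"tz":-3,"wx":0,"wy":0,"wz":0,"claw":1},
])

```text
clock: 9.22
tcp_pos: [0.416, -0.2947, 0.0948]
orientation: [0.003, 0.07, 0.998, -0.002]
wrist_force: [-0.0, 0.5, -0.7]
finger_gap: 0.027
grip_force: 110.0
```

carry_out([
  {"tx":0,"ty":0,"tz":-2,"wx":0,"wy":0,"wz":0,"claw":1},
  {"tx":0,"ty":0,"tz":-1.4,"wx":0,"wy":0,"wz":0,"claw":1},
  {"tx":0,"ty":0,"tz":0,"wx":0,"wy":0,"wz":0,"claw":1},
  {"tx":0,"ty":0,"tz":0,"wx":0,"wy":0,"wz":0,"claw":1},
])

```text
clock: 9.72
tcp_pos: [0.4144, -0.2897, 0.06]
orientation: [0.0, 0.069, 0.998, -0.0]
wrist_force: [-0.1, -0.2, -0.4]
finger_gap: 0.027
grip_force: 110.0
```

Run:
```python
from h import *
s=env.get_state();print(s['tcp_pos'],s['orientation'],s['wrist_force'],s['finger_gap'])
t=s['tcp_pos']; yaw=-.14; R0=R.from_euler('z',yaw).as_matrix()
ims=[]
for n in ['scene','side','wrist']:
    c=grab(n); P=cloud(c)
    Q=(P-np.array([.5518,-.3148,0]))@R0   # pin frame
    if n!='wrist':
        Wi=np.linalg.inv(c['W']); p=Wi[:3,:3]@np.array([.49,-.30,.064])+Wi[:3,3]; u=int(c['fx']*p[0]/p[2]+c['cx']);v=int(c['fy']*p[1]/p[2]+c['cy'])
        ims.append(cv2.resize(c['image'][v-60:v+60,u-80:u+80],(640,480),interpolation=cv2.INTER_CUBIC)); print(n,'crop origin',u-80,v-60)
    m=(Q[...,0]>-.11)&(Q[...,0]<-.02)&(abs(Q[...,1])<.05)&(Q[...,2]>.05)&(Q[...,2]<.08)
    for x in np.arange(-.105,-.02,.01):
        k=m&(abs(Q[...,0]-x)<.005)
        if k.sum()>0: q=Q[k]; lo=q[q[:,1]<q[:,1].min()+.005]; print(n,round(x,3),k.sum(),'y',q[:,1].min().round(4),q[:,1].max().round(4),'leg',lo.mean(0).round(4))
    if n=='wrist': ims.append(c['image'])
    pc=Q[(abs(Q[...,0])<.014)&(abs(Q[...,1])<.014)&(Q[...,2]>.06)&(Q[...,2]<.09)]
    print(n,'pin pts',len(pc),pc.min(0).round(4) if len(pc) else '',pc.max(0).round(4) if len(pc) else '')
cv2.imwrite('pics/ins.png',cv2.resize(np.vstack([np.hstack(ims[:2]),np.hstack([ims[2],ims[2]*0])]),(800,600)))
```

```text
[ 0.41443741 -0.28974713  0.06001538] [ 4.19621650e-04  6.85824212e-02  9.97645318e-01 -3.08691655e-04] [-0.07028143 -0.17800649 -0.35439203] 0.026978918486066598
scene crop origin 149 209
scene -0.105 15 y -0.0081 0.0134 leg [-0.1024 -0.0064  0.0678]
scene -0.095 35 y -0.0079 0.0159 leg [-0.0975 -0.0051  0.0653]
scene -0.085 9 y -0.0033 0.016 leg [-0.0833 -0.0018  0.0676]
scene -0.075 15 y -0.0031 0.0153 leg [-0.0748 -0.0008  0.0668]
scene -0.065 18 y -0.0034 0.014 leg [-0.0644 -0.0011  0.0669]
scene -0.055 14 y -0.0033 0.0187 leg [-0.054  -0.0015  0.0676]
scene -0.045 6 y -0.0022 0.0007 leg [-0.0458 -0.0008  0.0665]
scene -0.035 3 y -0.0019 0.0008 leg [-0.0377 -0.0004  0.0667]
scene pin pts 104 [-0.0085 -0.0101  0.0602] [0.0118 0.0111 0.0858]
side crop origin 287 248
side -0.105 40 y -0.0089 0.0082 leg [-0.1017 -0.0059  0.0668]
side -0.095 35 y -0.008 0.0159 leg [-0.0982 -0.0061  0.0672]
side -0.085 39 y -0.0031 0.0182 leg [-0.085 -0.001  0.066]
side -0.075 40 y -0.0043 0.0136 leg [-0.075  -0.0014  0.066 ]
side -0.065 38 y -0.0031 0.017 leg [-0.0649 -0.0011  0.0659]
side -0.055 31 y -0.0037 0.0207 leg [-0.0553 -0.0015  0.0663]
side -0.045 16 y -0.0038 0.0017 leg [-0.0458 -0.0012  0.0659]
side -0.035 4 y -0.0009 0.0018 leg [-0.0382 -0.0001  0.0648]
side -0.025 1 y 0.0045 0.0045 leg [-0.0214  0.0045  0.0502]
side pin pts 180 [-0.0129 -0.0111  0.0602] [0.0075 0.0097 0.0853]
wrist -0.105 1249 y -0.0075 0.015 leg [-0.1014 -0.0046  0.0672]
wrist -0.095 618 y -0.0069 0.0182 leg [-0.0983 -0.0044  0.0721]
wrist -0.085 121 y -0.0024 0.0183 leg [-0.0887 -0.0001  0.0684]
wrist pin pts 0
```

View pics/ins.png

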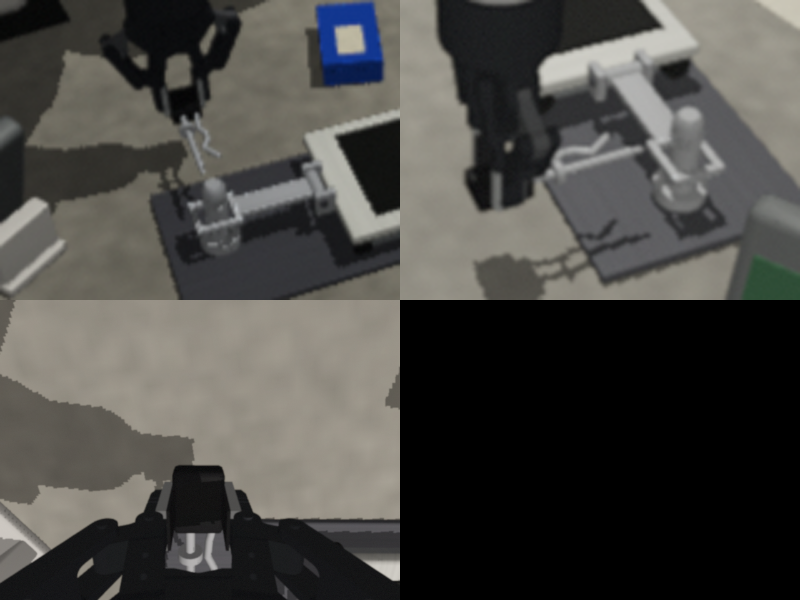

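The views show the leg lined up with the hole: about 0–1 mm off in y, z ≈ 0.0645, and parallel to the carrier's x. The bow is on the platform side. I'll insert in steps and watch the force.

carry_out([
  {"tx":0.99,"ty":-0.14,"tz":0,"wx":0,"wy":0,"wz":0,"claw":1},
  {"tx":0.99,"ty":-0.14,"tz":0,"wx":0,"wy":0,"wz":0,"claw":1},
  {"tx":0.5,"ty":-0.07,"tz":0,"wx":0,"wy":0,"wz":0,"claw":1},
  {"tx":0.5,"ty":-0.07,"tz":0,"wx":0,"wy":0,"wz":0,"claw":1},
  {"tx":0.5,"ty":-0.07,"tz":0,"wx":0,"wy":0,"wz":0,"claw":1},
  {"tx":0,"ty":0,"tz":0,"wx":0,"wy":0,"wz":0,"claw":1},
])

```text
clock: 10.62
tcp_pos: [0.4491, -0.2946, 0.0593]
orientation: [0.0, 0.069, 0.998, 0.0]
wrist_force: [-0.8, -0.9, -0.5]
finger_gap: 0.0266
grip_force: 110.0
```

```bash
cat > chk.py <<'E'
from h import *
s=env.get_state();print(s['tcp_pos'],s['wrist_force'],s['ft_torque'],s['finger_gap'])
R0=R.from_euler('z',-.14).as_matrix()
for n in ['scene','side']:
    c=grab(n); P=cloud(c); Q=(P-np.array([.5518,-.3148,0]))@R0
    m=(abs(Q[...,0])<.09)&(abs(Q[...,1])<.05)&(Q[...,2]>.054)&(Q[...,2]<.075)
    for x in np.arange(-.075,.06,.01):
        k=m&(abs(Q[...,0]-x)<.005)
        if k.sum()>0: q=Q[k]; lo=q[q[:,1]<q[:,1].min()+.005]; print(n,round(x,3),k.sum(),'y',q[:,1].min().round(4),q[:,1].max().round(4),'leg',lo.mean(0).round(4))
E
python3 chk.py
```

```text
[ 0.4490769  -0.2946309   0.05926714] [-0.82508459 -0.86482844 -0.54470795] [ 0.01463336  0.06458028 -0.04100862] 0.02658461436027156
scene -0.075 8 y -0.0027 0.012 leg [-0.0766 -0.0014  0.0673]
scene -0.065 39 y -0.0078 0.0136 leg [-0.064  -0.0051  0.065 ]
scene -0.055 14 y -0.0028 0.0158 leg [-0.0545 -0.0003  0.0658]
scene -0.045 15 y -0.0031 0.0169 leg [-0.0448 -0.001   0.0659]
scene -0.035 15 y -0.0035 0.0118 leg [-0.0348 -0.0011  0.0666]
scene -0.025 12 y -0.003 0.0176 leg [-0.0268 -0.0014  0.0669]
scene -0.015 5 y 0.0146 0.0189 leg [-0.018   0.0169  0.0661]
scene -0.005 4 y -0.01 0.004 leg [-0.0068 -0.0096  0.067 ]
scene 0.005 58 y -0.0104 0.0114 leg [ 0.0045 -0.008   0.0638]
scene 0.015 4 y -0.0019 0.0011 leg [ 0.0111 -0.0008  0.0581]
side -0.075 10 y -0.0028 -0.0006 leg [-0.0746 -0.0019  0.064 ]
side -0.065 43 y -0.0087 0.0043 leg [-0.0657 -0.0063  0.066 ]
side -0.055 27 y -0.0036 0.016 leg [-0.0553 -0.0014  0.0655]
side -0.045 38 y -0.003 0.0163 leg [-0.0454 -0.0012  0.0645]
side -0.035 39 y -0.0027 0.0144 leg [-0.0352 -0.0016  0.0653]
side -0.025 32 y -0.0047 0.019 leg [-0.0249 -0.0021  0.0656]
side -0.015 43 y -0.0057 0.0189 leg [-0.0129 -0.0028  0.0655]
side -0.005 63 y -0.0101 0.0069 leg [-0.0048 -0.008   0.0648]
side 0.005 21 y -0.0106 -0.0064 leg [ 0.003  -0.0082  0.064 ]
```

The tip is in the hole with no contact force. Continuing.

carry_out([
  {"tx":0.5,"ty":-0.07,"tz":0,"wx":0,"wy":0,"wz":0,"claw":1},
  {"tx":0.5,"ty":-0.07,"tz":0,"wx":0,"wy":0,"wz":0,"claw":1},
  {"tx":0.5,"ty":-0.07,"tz":0,"wx":0,"wy":0,"wz":0,"claw":1},
  {"tx":0.5,"ty":-0.07,"tz":0,"wx":0,"wy":0,"wz":0,"claw":1},
  {"tx":0.5,"ty":-0.07,"tz":0,"wx":0,"wy":0,"wz":0,"claw":1},
])

```text
clock: 11.35
tcp_pos: [0.4731, -0.2972, 0.0589]
orientation: [-0.001, 0.069, 0.998, 0.001]
wrist_force: [-3.7, 2.2, -0.4]
finger_gap: 0.0267
grip_force: 110.0
```

carry_out([
  {"tx":0.4,"ty":-0.055,"tz":0,"wx":0,"wy":0,"wz":0,"claw":1},
  {"tx":0.4,"ty":-0.055,"tz":0,"wx":0,"wy":0,"wz":0,"claw":1},
  {"tx":0.4,"ty":-0.055,"tz":0,"wx":0,"wy":0,"wz":0,"claw":1},
  {"tx":0.4,"ty":-0.055,"tz":0,"wx":0,"wy":0,"wz":0,"claw":1},
])

```text
clock: 11.85
tcp_pos: [0.49, -0.2995, 0.059]
orientation: [-0.0, 0.069, 0.998, 0.001]
wrist_force: [-0.9, 3.1, -0.8]
finger_gap: 0.0273
grip_force: 109.9
```

```bash
python3 chk.py
```

```text
[ 0.48996735 -0.29948645  0.05899966] [-0.94240711  3.06725778 -0.83197862] [0.57630063 0.21076633 0.23332551] 0.027275103923052126
scene -0.075 29 y -0.0047 0.0193 leg [-0.0753 -0.0025  0.0716]
scene -0.065 36 y -0.0063 0.0189 leg [-0.0662 -0.0041  0.0708]
scene -0.055 71 y -0.0203 0.0327 leg [-0.0574 -0.0174  0.0711]
scene -0.045 71 y -0.0097 0.0192 leg [-0.0448 -0.0074  0.0667]
scene -0.035 10 y -0.0024 0.0147 leg [-0.0351  0.0001  0.0659]
scene -0.025 19 y -0.0074 0.0142 leg [-0.0236 -0.005   0.0678]
scene -0.015 6 y 0.0136 0.0173 leg [-0.0148  0.0152  0.0661]
scene -0.005 10 y -0.0099 0.0187 leg [-0.0063 -0.0097  0.0675]
scene 0.005 62 y -0.0104 0.016 leg [ 0.0047 -0.0078  0.0656]
scene 0.015 23 y -0.002 0.0225 leg [0.0144 0.0003 0.0685]
scene 0.025 13 y -0.0022 0.0237 leg [0.0255 0.     0.0659]
scene 0.035 8 y -0.0013 0.0032 leg [0.0347 0.0006 0.0645]
side -0.075 125 y -0.0208 0.0259 leg [-0.0702 -0.0208  0.0699]
side -0.065 64 y -0.0226 0.0202 leg [-0.0651 -0.0203  0.0714]
side -0.055 10 y -0.022 0.0196 leg [-0.0578 -0.0201  0.0711]
side -0.045 16 y -0.01 -0.0056 leg [-0.0458 -0.0086  0.0664]
side -0.035 10 y -0.0035 -0.0008 leg [-0.0346 -0.0018  0.0645]
side -0.025 32 y -0.007 -0.0009 leg [-0.0235 -0.0048  0.0658]
side -0.015 37 y -0.0061 0.0073 leg [-0.0115 -0.003   0.064 ]
side -0.005 63 y -0.01 0.008 leg [-0.0051 -0.008   0.0647]
side 0.005 21 y -0.01 -0.0061 leg [ 0.0029 -0.0084  0.065 ]
side 0.015 21 y -0.0029 0.0226 leg [ 0.0156 -0.0007  0.065 ]
side 0.025 21 y -0.0031 0.0226 leg [ 0.0254 -0.0005  0.0653]
side 0.035 10 y -0.0011 0.0026 leg [0.0349 0.0002 0.0643]
side 0.045 1 y 0.001 0.001 leg [0.0406 0.001  0.0629]
```

carry_out([
  {"tx":0.3,"ty":-0.04,"tz":0,"wx":0,"wy":0,"wz":0,"claw":1},
  {"tx":0.2,"ty":-0.03,"tz":0,"wx":0,"wy":0,"wz":0,"claw":1},
  {"tx":0.2,"ty":-0.03,"tz":0,"wx":0,"wy":0,"wz":0,"claw":1},
  {"tx":0.1,"ty":-0.01,"tz":0,"wx":0,"wy":0,"wz":0,"claw":1},
])

```text
clock: 12.45
tcp_pos: [0.4979, -0.3019, 0.0595]
orientation: [0.0, 0.069, 0.998, -0.0]
wrist_force: [-0.5, 0.7, -1.1]
finger_gap: 0.027
grip_force: 109.9
```

carry_out([
  {"tx":0.1,"ty":-0.01,"tz":0,"wx":0,"wy":0,"wz":0,"claw":1},
  {"tx":0,"ty":0,"tz":0,"wx":0,"wy":0,"wz":0,"claw":1},
])

```text
clock: 12.7
tcp_pos: [0.4988, -0.3017, 0.0594]
orientation: [0.0, 0.069, 0.998, -0.0]
wrist_force: [0.2, 0.2, -0.4]
finger_gap: 0.0268
grip_force: 110.0
```

```bash
python3 chk.py | grep -v -- '-0.0[4-9]5 [0-9]'
python3 - <<'E'
from h import *
c=grab('side'); a=c['image'][225:345,320:480]; c=grab('scene'); b=c['image'][225:345,160:320]
cv2.imwrite('pics/ins2.png',cv2.resize(np.hstack([b,a]),(800,300),interpolation=cv2.INTER_CUBIC))
E
```

```text
[ 0.49881604 -0.30172777  0.05939575] [ 0.21228122  0.20319756 -0.39654732] [-0.02787402  0.02743736 -0.02088781] 0.02684461555276803
scene -0.035 69 y -0.0102 0.0186 leg [-0.0357 -0.0078  0.067 ]
scene -0.025 11 y -0.0029 0.0143 leg [-0.0263 -0.0013  0.0666]
scene -0.005 9 y -0.0103 0.0171 leg [-0.0025 -0.01    0.0631]
scene 0.005 59 y -0.01 0.016 leg [ 0.0052 -0.0075  0.0644]
scene 0.015 16 y -0.0034 0.0106 leg [ 0.0134 -0.0013  0.0664]
scene 0.025 20 y -0.0035 0.0172 leg [ 0.0238 -0.0012  0.0668]
scene 0.035 15 y -0.0037 0.019 leg [ 0.0342 -0.0017  0.0662]
scene 0.045 7 y -0.0024 0.0008 leg [ 0.0439 -0.0011  0.0655]
side -0.035 16 y -0.0108 -0.0021 leg [-0.0371 -0.0088  0.0651]
side -0.025 11 y -0.0031 -0.0003 leg [-0.025  -0.0021  0.0646]
side -0.015 41 y -0.009 0.0002 leg [-0.0141 -0.0059  0.0652]
side -0.005 60 y -0.0107 -0.0018 leg [-0.0046 -0.0083  0.0642]
side 0.005 22 y -0.0101 -0.0051 leg [ 0.0031 -0.008   0.0645]
side 0.015 22 y -0.0043 0.011 leg [ 0.0152 -0.0015  0.065 ]
side 0.025 33 y -0.0042 0.0198 leg [ 0.0254 -0.0016  0.0657]
side 0.035 19 y -0.0038 0.0198 leg [ 0.0348 -0.0018  0.0656]
side 0.045 10 y -0.0024 0.0023 leg [ 0.0442 -0.0007  0.0643]
```

View pics/ins2.png

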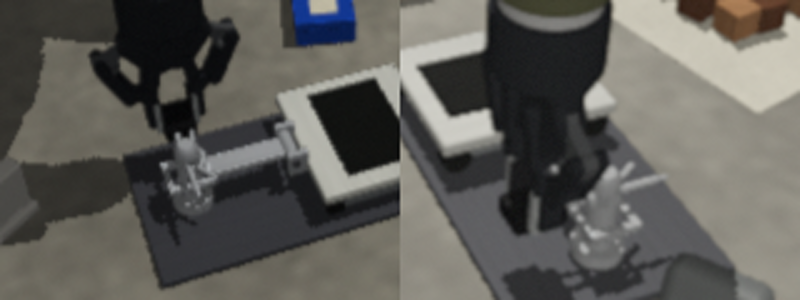

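The cotter is home. The tip is at x ≈ +0.048, the bow has closed behind the pin (y fell from 22 mm to 11 mm at x = +0.015) and the push force is about zero. I'll release, rise and re-measure the cartons.

carry_out([
  {"tx":0,"ty":0,"tz":0,"wx":0,"wy":0,"wz":0,"claw":-0.4},
  {"tx":0,"ty":0,"tz":0,"wx":0,"wy":0,"wz":0,"claw":-0.4},
  {"tx":0,"ty":0,"tz":0,"wx":0,"wy":0,"wz":0,"claw":-0.4},
  {"tx":0,"ty":0,"tz":2,"wx":0,"wy":0,"wz":0,"claw":-0.4},
  {"tx":0,"ty":0,"tz":4,"wx":0,"wy":0,"wz":0,"claw":-0.4},
  {"tx":0,"ty":0,"tz":5,"wx":0,"wy":0,"wz":0,"claw":-1},
  {"tx":0,"ty":0,"tz":5,"wx":0,"wy":0,"wz":0,"claw":-1},
], newtons=40)

```text
clock: 13.78
tcp_pos: [0.4986, -0.3013, 0.2208]
orientation: [-0.0, 0.069, 0.998, 0.0]
wrist_force: [0.9, -0.1, -0.6]
finger_gap: 0.0856
grip_force: 0.0
```

```bash
python3 chk.py | grep -v -- '-0.0[5-9]5 [0-9]'
python3 - <<'E'
from m import *
for n in ['scene','side']:
    c=grab(n); P=cloud(c); P[(P[...,0]>.66)|(P[...,1]<0)]=np.nan; print(n); boxes(P,c['image'])
E
```

```text
[ 0.49855693 -0.30129283  0.22077798] [ 0.93288863 -0.14240434 -0.58554841] [-0.02988443 -0.09088157 -0.00211083] 0.08564073851493599
scene -0.045 34 y -0.0069 0.0191 leg [-0.0441 -0.0046  0.0615]
scene -0.035 34 y -0.0078 0.0219 leg [-0.0384 -0.0049  0.058 ]
scene -0.005 5 y -0.0103 0.016 leg [-0.0045 -0.0099  0.0634]
scene 0.005 55 y -0.0103 0.0145 leg [ 0.005  -0.0079  0.0647]
scene 0.015 18 y -0.004 0.0119 leg [ 0.0153 -0.0009  0.0692]
scene 0.025 14 y -0.0025 0.0152 leg [ 0.0248 -0.0003  0.0715]
scene 0.035 9 y -0.0034 0.0165 leg [ 0.0335 -0.0009  0.0739]
scene 0.045 2 y -0.0017 0.0011 leg [ 0.0437 -0.0003  0.0738]
side -0.045 69 y -0.0074 0.0169 leg [-0.045  -0.0048  0.0589]
side -0.035 29 y -0.0072 0.0199 leg [-0.0386 -0.0051  0.0576]
side -0.025 32 y -0.0052 0.015 leg [-0.0222 -0.0023  0.0632]
side -0.015 61 y -0.0067 0.0146 leg [-0.0143 -0.0042  0.0618]
side -0.005 71 y -0.01 0.0154 leg [-0.0048 -0.0079  0.0638]
side 0.005 24 y -0.0099 -0.0064 leg [ 0.0029 -0.0082  0.065 ]
side 0.015 20 y -0.0023 0.0127 leg [ 0.0154 -0.0004  0.0691]
side 0.025 32 y -0.0026 0.0169 leg [ 0.025
[... 313 characters left out ...]
3.]
[459. 217.] n 635 z 0.0319 c [576.2 364.6] s [115.1  74.8] a 11.2 col [ 64. 108. 143.]
[424. 232.] n 705 z 0.0321 c [579.5 230. ] s [ 71.7 115.1] a 81.0 col [ 64. 108. 143.]
[383. 249.] n 795 z 0.0321 c [579.2  88.2] s [ 69.2 115.2] a 77.4 col [ 64. 108. 144.]
side
[261. 166.] n 495 z 0.0312 c [575.5 365.4] s [113.1  73.8] a 9.5 col [108. 144. 170.]
[282. 185.] n 599 z 0.0313 c [578.6 231.2] s [ 74.6 112.2] a 80.7 col [107. 144. 171.]
[226. 199.] n 684 z 0.0312 c [424. 238.] s [112.1  72.9] a 2.0 col [108. 145. 171.]
[306. 209.] n 775 z 0.0314 c [578.3  89.1] s [ 73.9 111.7] a 77.5 col [107. 145. 171.]
[165. 216.] n 819 z 0.0314 c [268.5 233. ] s [113.8  72.8] a 21.1 col [ 85. 146.  72.]
```

carry_out([
  {"tx":1,"ty":4.9,"tz":0,"wx":0,"wy":0,"wz":-0.08,"claw":-1},
  {"tx":1,"ty":4.9,"tz":0,"wx":0,"wy":0,"wz":0,"claw":-1},
  {"tx":1,"ty":4.9,"tz":0,"wx":0,"wy":0,"wz":0,"claw":-1},
  {"tx":1,"ty":4.9,"tz":0,"wx":0,"wy":0,"wz":0,"claw":-1},
  {"tx":1,"ty":4.9,"tz":0,"wx":0,"wy":0,"wz":0,"claw":-1},
  {"tx":1,"ty":4.9,"tz":0,"wx":0,"wy":0,"wz":0,"claw":-1},
  {"tx":1,"ty":4.9,"tz":-2,"wx":0,"wy":0,"wz":0,"claw":-1},
  {"tx":1,"ty":4.7,"tz":-3,"wx":0,"wy":0,"wz":0,"claw":-1},
])

```text
clock: 14.98
tcp_pos: [0.5786, 0.0903, 0.1678]
orientation: [-0.0, 0.109, 0.994, 0.0]
wrist_force: [0.9, -0.8, 0.1]
finger_gap: 0.0855
grip_force: 0.0
```

carry_out([
  {"tx":0,"ty":0,"tz":-4,"wx":0,"wy":0,"wz":0,"claw":-1},
  {"tx":0,"ty":0,"tz":-4,"wx":0,"wy":0,"wz":0,"claw":-1},
  {"tx":0,"ty":0,"tz":-4,"wx":0,"wy":0,"wz":0,"claw":-1},
  {"tx":0,"ty":0,"tz":0,"wx":0,"wy":0,"wz":0,"claw":-1},
])

```text
clock: 15.48
tcp_pos: [0.574, 0.0886, 0.0445]
orientation: [-0.005, 0.109, 0.994, -0.001]
wrist_force: [-0.2, 0.0, 1.0]
finger_gap: 0.0854
grip_force: 0.0
```

carry_out([
  {"tx":0,"ty":0,"tz":-2.5,"wx":0,"wy":0,"wz":0,"claw":-1},
  {"tx":0,"ty":0,"tz":-1.5,"wx":0,"wy":0,"wz":0,"claw":-1},
  {"tx":0,"ty":0,"tz":-0.5,"wx":0,"wy":0,"wz":0,"claw":-1},
  {"tx":0,"ty":0,"tz":0,"wx":0,"wy":0,"wz":0,"claw":-1},
])

```text
clock: 15.98
tcp_pos: [0.5789, 0.0885, 0.0047]
orientation: [0.0, 0.109, 0.994, 0.0]
wrist_force: [-0.2, -0.5, 0.5]
finger_gap: 0.0856
grip_force: 0.0
```

carry_out([
  {"tx":0,"ty":0,"tz":-0.3,"wx":0,"wy":0,"wz":0,"claw":1},
  {"tx":0,"ty":0,"tz":0,"wx":0,"wy":0,"wz":0,"claw":1},
  {"tx":0,"ty":0,"tz":0,"wx":0,"wy":0,"wz":0,"claw":1},
  {"tx":0,"ty":0,"tz":0,"wx":0,"wy":0,"wz":0,"claw":1},
  {"tx":0,"ty":0,"tz":0.5,"wx":0,"wy":0,"wz":0,"claw":1},
])

```text
clock: 16.6
tcp_pos: [0.5779, 0.0884, 0.0058]
orientation: [-0.001, 0.109, 0.994, -0.0]
wrist_force: [0.0, 0.2, -1.7]
finger_gap: 0.0652
grip_force: 45.3
```

carry_out([
  {"tx":0,"ty":0,"tz":3,"wx":0,"wy":0,"wz":0,"claw":1},
  {"tx":0,"ty":0,"tz":4,"wx":0,"wy":0,"wz":0,"claw":1},
  {"tx":0,"ty":-3.5,"tz":3,"wx":0,"wy":0,"wz":0.08,"claw":1},
  {"tx":-0.1,"ty":-5,"tz":0,"wx":0,"wy":0,"wz":0,"claw":1},
  {"tx":-0.1,"ty":-5,"tz":0,"wx":0,"wy":0,"wz":0,"claw":1},
  {"tx":-0.1,"ty":-5,"tz":0,"wx":0,"wy":0,"wz":0,"claw":1},
  {"tx":-0.1,"ty":-5,"tz":0,"wx":0,"wy":0,"wz":0,"claw":1},
  {"tx":0,"ty":0,"tz":0,"wx":0,"wy":0,"wz":0,"claw":1},
])

```text
clock: 17.6
tcp_pos: [0.5741, -0.15, 0.1057]
orientation: [-0.0, 0.071, 0.997, -0.0]
wrist_force: [0.3, 0.2, -1.7]
finger_gap: 0.0651
grip_force: 45.4
```

```bash
cat > st.py <<'E'
from m import *
import sys
top=float(sys.argv[1]) # expected top z of top box
s=env.get_state();print(s['tcp_pos'].round(4),s['wrist_force'].round(1),s['finger_gap'])
for n in ['scene','side']:
    c=grab(n); P=cloud(c); hsv=cv2.cvtColor(c['image'],cv2.COLOR_BGR2HSV)
    m=(abs(P[...,2]-top)<.006)&(abs(P[...,0]-.575)<.09)&(abs(P[...,1]+.1465)<.09)&(P[...,2]>.04)&(hsv[...,2]>60)
    q=P[m]; r=cv2.minAreaRect((q[:,:2]*1000).astype(np.float32)) if len(q)>5 else None; print(n,len(q),np.median(q[:,2]).round(4),r)
E
python3 st.py .143
```

```text
[ 0.5741 -0.15    0.1057] [ 0.3  0.2 -1.7] 0.06511382228316187
scene 130 0.1375 ((576.5880126953125, -151.74378967285156), (74.26188659667969, 103.66368865966797), 75.9649658203125)
side 52 0.1401 ((556.156494140625, -145.9541473388672), (96.9364242553711, 83.16854858398438), 21.153535842895508)
```

carry_out([
  {"tx":0,"ty":0,"tz":-2.5,"wx":0,"wy":0,"wz":0,"claw":1},
  {"tx":0,"ty":0,"tz":-2,"wx":0,"wy":0,"wz":0,"claw":1},
  {"tx":0,"ty":0,"tz":-0.8,"wx":0,"wy":0,"wz":0,"claw":1},
  {"tx":0,"ty":0,"tz":0,"wx":0,"wy":0,"wz":0,"claw":1},
  {"tx":0,"ty":0,"tz":0,"wx":0,"wy":0,"wz":0,"claw":1},
])

```text
clock: 18.32
tcp_pos: [0.5754, -0.1462, 0.0542]
orientation: [0.001, 0.068, 0.998, -0.0]
wrist_force: [0.4, -0.2, -1.8]
finger_gap: 0.0654
grip_force: 45.4
```

carry_out([
  {"tx":0,"ty":0,"tz":-0.4,"wx":0,"wy":0,"wz":0,"claw":1},
  {"tx":0,"ty":0,"tz":-0.2,"wx":0,"wy":0,"wz":0,"claw":1},
  {"tx":0,"ty":0,"tz":0,"wx":0,"wy":0,"wz":0,"claw":1},
])

```text
clock: 18.7
tcp_pos: [0.5751, -0.1466, 0.0482]
orientation: [0.001, 0.069, 0.998, 0.0]
wrist_force: [-1.3, 1.0, 4.1]
finger_gap: 0.0652
grip_force: 46.1
```

Contact at the expected height. Release, rise and move on to the carton at (0.579, 0.2305).

carry_out([
  {"tx":0,"ty":0,"tz":0,"wx":0,"wy":0,"wz":0,"claw":-1},
  {"tx":0,"ty":0,"tz":0,"wx":0,"wy":0,"wz":0,"claw":-1},
  {"tx":0,"ty":0,"tz":0,"wx":0,"wy":0,"wz":0,"claw":-1},
  {"tx":0,"ty":0,"tz":2,"wx":0,"wy":0,"wz":0,"claw":-1},
  {"tx":0,"ty":0,"tz":4,"wx":0,"wy":0,"wz":0,"claw":-1},
  {"tx":0,"ty":0,"tz":5,"wx":0,"wy":0,"wz":0,"claw":-1},
])

```text
clock: 19.45
tcp_pos: [0.5739, -0.1461, 0.1572]
orientation: [-0.001, 0.069, 0.998, 0.0]
wrist_force: [0.7, 0.1, 0.3]
finger_gap: 0.0856
grip_force: 0.0
```

carry_out([
  {"tx":0.05,"ty":4.7,"tz":0,"wx":0,"wy":0,"wz":-0.022,"claw":-1},
  {"tx":0.05,"ty":4.7,"tz":0,"wx":0,"wy":0,"wz":0,"claw":-1},
  {"tx":0.05,"ty":4.7,"tz":0,"wx":0,"wy":0,"wz":0,"claw":-1},
  {"tx":0.05,"ty":4.7,"tz":0,"wx":0,"wy":0,"wz":0,"claw":-1},
  {"tx":0.05,"ty":4.7,"tz":0,"wx":0,"wy":0,"wz":0,"claw":-1},
  {"tx":0.05,"ty":4.7,"tz":0,"wx":0,"wy":0,"wz":0,"claw":-1},
  {"tx":0.05,"ty":4.7,"tz":0,"wx":0,"wy":0,"wz":0,"claw":-1},
  {"tx":0.05,"ty":4.8,"tz":-2,"wx":0,"wy":0,"wz":0,"claw":-1},
])

```text
clock: 20.45
tcp_pos: [0.5801, 0.2324, 0.1388]
orientation: [0.002, 0.08, 0.997, 0.001]
wrist_force: [0.9, -0.1, -0.4]
finger_gap: 0.0854
grip_force: 0.0
```

```bash
python3 st.py .078
python3 - <<'E'
from m import *
c=grab('side'); P=cloud(c); P[(P[...,0]>.66)|(P[...,1]<0)]=np.nan; boxes(P,c['image'])
c=grab('scene'); P=cloud(c); P[(P[...,0]>.66)|(P[...,1]<0)]=np.nan; boxes(P,c['image'])
E
```

```text
[0.5801 0.2324 0.1388] [ 0.9 -0.1 -0.4] 0.08543718595309617
scene 982 0.0782 ((574.4866943359375, -148.23985290527344), (68.38004302978516, 114.85842895507812), 82.41593170166016)
side 1228 0.0777 ((573.5233154296875, -146.9110870361328), (70.77333068847656, 112.42459106445312), 82.1399917602539)
[261. 166.] n 494 z 0.0312 c [576.4 365.4] s [115.5  73.6] a 11.0 col [103. 138. 164.]
[282. 185.] n 606 z 0.0314 c [578.5 229.6] s [ 73.1 112.4] a 80.2 col [101. 137. 162.]
[226. 199.] n 693 z 0.0313 c [423.9 236.1] s [112.3  74.8] a 2.0 col [102. 138. 164.]
[164. 216.] n 826 z 0.0314 c [268.2 233.1] s [113.8  71.8] a 21.1 col [ 80. 139.  68.]
[360. 180.] n 463 z 0.0322 c [268.4 231.2] s [116.5  74.3] a 20.7 col [ 40. 106.  26.]
[391. 204.] n 563 z 0.0319 c [425.4 237.5] s [117.9  72.4] a 2.5 col [ 62. 105. 139.]
[459. 217.] n 641 z 0.032 c [576.4 365.1] s [113.6  73.9] a 11.1 col [ 62. 105. 139.]
[424. 232.] n 709 z 0.0322 c [578.1 230. ] s [ 70.6 116.3] a 80.7 col [ 61. 104. 138.]
```

The first carton lies at (0.574, −0.1475) at 82.3°, which is aligned with the pad. Now the second.

carry_out([
  {"tx":0,"ty":0,"tz":-3,"wx":0,"wy":0,"wz":0,"claw":-1},
  {"tx":0,"ty":0,"tz":-4,"wx":0,"wy":0,"wz":0,"claw":-1},
  {"tx":0,"ty":0,"tz":-2,"wx":0,"wy":0,"wz":0,"claw":-1},
  {"tx":0,"ty":0,"tz":-1.5,"wx":0,"wy":0,"wz":0,"claw":-1},
  {"tx":0,"ty":0,"tz":-1.5,"wx":0,"wy":0,"wz":0,"claw":-1},
  {"tx":0,"ty":0,"tz":-1.3,"wx":0,"wy":0,"wz":0,"claw":-1},
  {"tx":0,"ty":0,"tz":0,"wx":0,"wy":0,"wz":0,"claw":-1},
])

```text
clock: 21.52
tcp_pos: [0.578, 0.2303, 0.0033]
orientation: [-0.001, 0.08, 0.997, -0.0]
wrist_force: [0.3, -0.2, 0.1]
finger_gap: 0.0854
grip_force: 0.0
```

carry_out([
  {"tx":0,"ty":0,"tz":-0.3,"wx":0,"wy":0,"wz":0,"claw":1},
  {"tx":0,"ty":0,"tz":0,"wx":0,"wy":0,"wz":0,"claw":1},
  {"tx":0,"ty":0,"tz":0,"wx":0,"wy":0,"wz":0,"claw":1},
  {"tx":0,"ty":0,"tz":0,"wx":0,"wy":0,"wz":0,"claw":1},
])

```text
clock: 22.02
tcp_pos: [0.5792, 0.2308, 0.0018]
orientation: [0.001, 0.08, 0.997, 0.0]
wrist_force: [-0.5, 1.1, 1.8]
finger_gap: 0.0655
grip_force: 46.3
```

carry_out([
  {"tx":0,"ty":0,"tz":2,"wx":0,"wy":0,"wz":0,"claw":1},
  {"tx":0,"ty":0,"tz":4,"wx":0,"wy":0,"wz":0.022,"claw":1},
  {"tx":0,"ty":0,"tz":4,"wx":0,"wy":0,"wz":0,"claw":1},
  {"tx":0,"ty":-3,"tz":4,"wx":0,"wy":0,"wz":0,"claw":1},
  {"tx":-0.1,"ty":-5,"tz":0,"wx":0,"wy":0,"wz":0,"claw":1},
  {"tx":-0.1,"ty":-5,"tz":0,"wx":0,"wy":0,"wz":0,"claw":1},
  {"tx":-0.1,"ty":-5,"tz":0,"wx":0,"wy":0,"wz":0,"claw":1},
  {"tx":-0.1,"ty":-5,"tz":0,"wx":0,"wy":0,"wz":0,"claw":1},
])

```text
clock: 23.02
tcp_pos: [0.5741, -0.0009, 0.1411]
orientation: [-0.0, 0.069, 0.998, 0.0]
wrist_force: [0.1, -0.1, -1.2]
finger_gap: 0.0653
grip_force: 45.9
```

carry_out([
  {"tx":0,"ty":-5,"tz":0,"wx":0,"wy":0,"wz":0,"claw":1},
  {"tx":0,"ty":-5,"tz":0,"wx":0,"wy":0,"wz":0,"claw":1},
  {"tx":0,"ty":-4.7,"tz":0,"wx":0,"wy":0,"wz":0,"claw":1},
  {"tx":0,"ty":0,"tz":0,"wx":0,"wy":0,"wz":0,"claw":1},
  {"tx":0,"ty":0,"tz":-2,"wx":0,"wy":0,"wz":0,"claw":1},
  {"tx":0,"ty":0,"tz":-2,"wx":0,"wy":0,"wz":0,"claw":1},
  {"tx":0,"ty":0,"tz":-1.5,"wx":0,"wy":0,"wz":0,"claw":1},
  {"tx":0,"ty":0,"tz":0,"wx":0,"wy":0,"wz":0,"claw":1},
])

```text
clock: 24.02
tcp_pos: [0.5736, -0.1453, 0.0849]
orientation: [-0.002, 0.068, 0.998, 0.001]
wrist_force: [-0.7, 0.1, -1.0]
finger_gap: 0.0653
grip_force: 45.8
```

carry_out([
  {"tx":0,"ty":0,"tz":-0.4,"wx":0,"wy":0,"wz":0,"claw":1},
  {"tx":0,"ty":0,"tz":0,"wx":0,"wy":0,"wz":0,"claw":1},
  {"tx":0,"ty":0,"tz":0,"wx":0,"wy":0,"wz":0,"claw":1},
])

```text
clock: 24.4
tcp_pos: [0.5751, -0.1466, 0.0829]
orientation: [0.0, 0.069, 0.998, -0.0]
wrist_force: [1.0, 0.0, -2.2]
finger_gap: 0.0651
grip_force: 45.8
```

carry_out([
  {"tx":0,"ty":0,"tz":-0.2,"wx":0,"wy":0,"wz":0,"claw":1},
  {"tx":0,"ty":0,"tz":-0.15,"wx":0,"wy":0,"wz":0,"claw":1},
  {"tx":0,"ty":0,"tz":0,"wx":0,"wy":0,"wz":0,"claw":1},
  {"tx":0,"ty":0,"tz":0,"wx":0,"wy":0,"wz":0,"claw":1},
])

```text
clock: 24.9
tcp_pos: [0.575, -0.1466, 0.0798]
orientation: [0.001, 0.069, 0.998, -0.0]
wrist_force: [-1.6, 0.2, 5.0]
finger_gap: 0.0651
grip_force: 46.7
```

carry_out([
  {"tx":0,"ty":0,"tz":0,"wx":0,"wy":0,"wz":0,"claw":-1},
  {"tx":0,"ty":0,"tz":0,"wx":0,"wy":0,"wz":0,"claw":-1},
  {"tx":0,"ty":0,"tz":0,"wx":0,"wy":0,"wz":0,"claw":-1},
  {"tx":0,"ty":0,"tz":2,"wx":0,"wy":0,"wz":0,"claw":-1},
  {"tx":0,"ty":0,"tz":4,"wx":0,"wy":0,"wz":0,"claw":-1},
  {"tx":0,"ty":0,"tz":4,"wx":0,"wy":0,"wz":0,"claw":-1},
])

```text
clock: 25.65
tcp_pos: [0.5744, -0.1463, 0.1794]
orientation: [-0.001, 0.069, 0.998, 0.0]
wrist_force: [0.0, -0.0, -0.9]
finger_gap: 0.0854
grip_force: 0.0
```

carry_out([
  {"tx":-1.9,"ty":4.8,"tz":0,"wx":0,"wy":0,"wz":0.09,"claw":-1},
  {"tx":-1.9,"ty":4.8,"tz":0,"wx":0,"wy":0,"wz":0.09,"claw":-1},
  {"tx":-1.9,"ty":4.8,"tz":0,"wx":0,"wy":0,"wz":0,"claw":-1},
  {"tx":-1.9,"ty":4.8,"tz":0,"wx":0,"wy":0,"wz":0,"claw":-1},
  {"tx":-1.9,"ty":4.8,"tz":0,"wx":0,"wy":0,"wz":0,"claw":-1},
  {"tx":-1.9,"ty":4.8,"tz":0,"wx":0,"wy":0,"wz":0,"claw":-1},
  {"tx":-1.9,"ty":4.8,"tz":0,"wx":0,"wy":0,"wz":0,"claw":-1},
  {"tx":-1.75,"ty":4.75,"tz":-2,"wx":0,"wy":0,"wz":0,"claw":-1},
])

```text
clock: 26.65
tcp_pos: [0.4248, 0.239, 0.1601]
orientation: [0.002, -0.021, 1.0, 0.001]
wrist_force: [1.4, 0.2, -0.7]
finger_gap: 0.0856
grip_force: 0.0
```

```bash
python3 st.py .110
python3 - <<'E'
from m import *
for n in ['side','scene']:
    c=grab(n); P=cloud(c); P[(P[...,0]>.66)|(P[...,1]<0)]=np.nan; boxes(P,c['image'])
print(env.get_state()['clock'],env.get_state()['tcp_pos'])
E
```

```text
[0.4248 0.239  0.1601] [ 1.4  0.2 -0.7] 0.0855567134386765
scene 995 0.1103 ((574.158203125, -147.840087890625), (67.94376373291016, 115.7905044555664), 82.0632553100586)
side 1231 0.1097 ((574.089599609375, -147.37501525878906), (70.94200897216797, 112.77265930175781), 82.18949890136719)
[261. 166.] n 492 z 0.0312 c [577.2 366.4] s [117.1  73.3] a 10.2 col [101. 136. 162.]
[226. 199.] n 689 z 0.0312 c [424.2 237.1] s [111.7  73.5] a 1.6 col [100. 136. 161.]
[165. 216.] n 821 z 0.0314 c [267.6 233.5] s [114.4  74.1] a 23.3 col [ 79. 138.  67.]
[360. 180.] n 467 z 0.032 c [270.3 232.1] s [115.   75.1] a 21.3 col [ 39. 104.  25.]
[391. 204.] n 564 z 0.0321 c [425.1 236.8] s [114.6  74.1] a 4.3 col [ 60. 102. 135.]
[459. 217.] n 630 z 0.032 c [576.5 365.5] s [112.8  73.8] a 11.3 col [ 61.  103.  136.5]
26.85 [0.42352284 0.23771767 0.15849273]
```

carry_out([
  {"tx":0.05,"ty":0,"tz":-4,"wx":0,"wy":0,"wz":0,"claw":-1},
  {"tx":0,"ty":0,"tz":-4,"wx":0,"wy":0,"wz":0,"claw":-1},
  {"tx":0,"ty":0,"tz":-2.5,"wx":0,"wy":0,"wz":0,"claw":-1},
  {"tx":0,"ty":0,"tz":-2,"wx":0,"wy":0,"wz":0,"claw":-1},
  {"tx":0,"ty":0,"tz":-1.5,"wx":0,"wy":0,"wz":0,"claw":-1},
  {"tx":0,"ty":0,"tz":-1.4,"wx":0,"wy":0,"wz":0,"claw":-1},
  {"tx":0,"ty":0,"tz":0,"wx":0,"wy":0,"wz":0,"claw":-1},
])

```text
clock: 27.72
tcp_pos: [0.4243, 0.2365, 0.0041]
orientation: [-0.001, -0.021, 1.0, -0.0]
wrist_force: [-0.2, 0.0, 0.4]
finger_gap: 0.0853
grip_force: 0.0
```

carry_out([
  {"tx":0,"ty":0,"tz":-0.3,"wx":0,"wy":0,"wz":0,"claw":1},
  {"tx":0,"ty":0,"tz":0,"wx":0,"wy":0,"wz":0,"claw":1},
  {"tx":0,"ty":0,"tz":0,"wx":0,"wy":0,"wz":0,"claw":1},
  {"tx":0,"ty":0,"tz":0,"wx":0,"wy":0,"wz":0,"claw":1},
])

```text
clock: 28.22
tcp_pos: [0.4252, 0.2373, 0.0023]
orientation: [0.001, -0.021, 1.0, 0.0]
wrist_force: [0.7, -0.5, 4.1]
finger_gap: 0.0652
grip_force: 45.4
```

carry_out([
  {"tx":0,"ty":0,"tz":2,"wx":0,"wy":0,"wz":0,"claw":1},
  {"tx":0,"ty":0,"tz":4,"wx":0,"wy":0,"wz":-0.09,"claw":1},
  {"tx":0,"ty":0,"tz":5,"wx":0,"wy":0,"wz":-0.09,"claw":1},
  {"tx":0,"ty":-1,"tz":5,"wx":0,"wy":0,"wz":0,"claw":1},
  {"tx":1.9,"ty":-4.7,"tz":0,"wx":0,"wy":0,"wz":0,"claw":1},
  {"tx":1.9,"ty":-4.7,"tz":0,"wx":0,"wy":0,"wz":0,"claw":1},
  {"tx":1.9,"ty":-4.7,"tz":0,"wx":0,"wy":0,"wz":0,"claw":1},
  {"tx":1.9,"ty":-4.7,"tz":0,"wx":0,"wy":0,"wz":0,"claw":1},
])

```text
clock: 29.22
tcp_pos: [0.5008, 0.0376, 0.1617]
orientation: [-0.0, 0.069, 0.998, 0.0]
wrist_force: [1.2, 0.7, -1.8]
finger_gap: 0.0653
grip_force: 45.1
```

carry_out([
  {"tx":1.9,"ty":-4.7,"tz":0,"wx":0,"wy":0,"wz":0,"claw":1},
  {"tx":1.9,"ty":-4.7,"tz":0,"wx":0,"wy":0,"wz":0,"claw":1},
  {"tx":1.9,"ty":-4.7,"tz":0,"wx":0,"wy":0,"wz":0,"claw":1},
  {"tx":1.7,"ty":-4.4,"tz":0,"wx":0,"wy":0,"wz":0,"claw":1},
  {"tx":0,"ty":0,"tz":0,"wx":0,"wy":0,"wz":0,"claw":1},
  {"tx":0,"ty":0,"tz":-2.5,"wx":0,"wy":0,"wz":0,"claw":1},
  {"tx":0,"ty":0,"tz":-2,"wx":0,"wy":0,"wz":0,"claw":1},
  {"tx":0,"ty":0,"tz":0,"wx":0,"wy":0,"wz":0,"claw":1},
])

```text
clock: 30.22
tcp_pos: [0.5726, -0.1443, 0.1149]
orientation: [-0.002, 0.068, 0.998, 0.001]
wrist_force: [-0.0, 0.4, -2.0]
finger_gap: 0.0652
grip_force: 45.1
```

carry_out([
  {"tx":0,"ty":0,"tz":0,"wx":0,"wy":0,"wz":0,"claw":1},
  {"tx":0,"ty":0,"tz":0,"wx":0,"wy":0,"wz":0,"claw":1},
])

```text
clock: 30.48
tcp_pos: [0.5754, -0.1458, 0.118]
orientation: [0.001, 0.069, 0.998, -0.0]
wrist_force: [0.2, -0.8, -0.8]
finger_gap: 0.0656
grip_force: 45.1
```

carry_out([
  {"tx":0,"ty":-0.05,"tz":-0.3,"wx":0,"wy":0,"wz":0,"claw":1},
  {"tx":0,"ty":0,"tz":-0.15,"wx":0,"wy":0,"wz":0,"claw":1},
  {"tx":0,"ty":0,"tz":-0.1,"wx":0,"wy":0,"wz":0,"claw":1},
  {"tx":0,"ty":0,"tz":0,"wx":0,"wy":0,"wz":0,"claw":1},
  {"tx":0,"ty":0,"tz":0,"wx":0,"wy":0,"wz":0,"claw":1},
])

```text
clock: 31.1
tcp_pos: [0.5749, -0.1465, 0.1123]
orientation: [0.0, 0.069, 0.998, -0.0]
wrist_force: [-2.5, 0.5, 4.8]
finger_gap: 0.0654
grip_force: 45.9
```

carry_out([
  {"tx":0,"ty":0,"tz":0,"wx":0,"wy":0,"wz":0,"claw":-1},
  {"tx":0,"ty":0,"tz":0,"wx":0,"wy":0,"wz":0,"claw":-1},
  {"tx":0,"ty":0,"tz":0,"wx":0,"wy":0,"wz":0,"claw":-1},
  {"tx":0,"ty":0,"tz":2,"wx":0,"wy":0,"wz":0,"claw":-1},
  {"tx":0,"ty":0,"tz":4,"wx":0,"wy":0,"wz":0,"claw":-1},
  {"tx":0,"ty":0,"tz":4,"wx":0,"wy":0,"wz":0,"claw":-1},
])

```text
clock: 31.85
tcp_pos: [0.5745, -0.1463, 0.2119]
orientation: [-0.0, 0.069, 0.998, 0.0]
wrist_force: [0.4, -0.6, -1.2]
finger_gap: 0.0851
grip_force: 0.0
```

carry_out([
  {"tx":0,"ty":5.1,"tz":0,"wx":0,"wy":0,"wz":0.163,"claw":-1},
  {"tx":0,"ty":5.1,"tz":0,"wx":0,"wy":0,"wz":0.163,"claw":-1},
  {"tx":0,"ty":5.1,"tz":0,"wx":0,"wy":0,"wz":0,"claw":-1},
  {"tx":0,"ty":5.1,"tz":0,"wx":0,"wy":0,"wz":0,"claw":-1},
  {"tx":0,"ty":5.1,"tz":0,"wx":0,"wy":0,"wz":0,"claw":-1},
  {"tx":0,"ty":5.1,"tz":0,"wx":0,"wy":0,"wz":0,"claw":-1},
  {"tx":0,"ty":5.1,"tz":0,"wx":0,"wy":0,"wz":0,"claw":-1},
  {"tx":0.1,"ty":5.1,"tz":0,"wx":0,"wy":0,"wz":0,"claw":-1},
])

```text
clock: 32.85
tcp_pos: [0.5756, 0.2632, 0.2113]
orientation: [0.0, -0.094, 0.996, 0.0]
wrist_force: [0.4, -0.6, 0.6]
finger_gap: 0.0858
grip_force: 0.0
```

carry_out([
  {"tx":0.05,"ty":5.1,"tz":-2,"wx":0,"wy":0,"wz":0,"claw":-1},
  {"tx":0,"ty":5.3,"tz":-3,"wx":0,"wy":0,"wz":0,"claw":-1},
  {"tx":0,"ty":0,"tz":0,"wx":0,"wy":0,"wz":0,"claw":-1},
  {"tx":0,"ty":0,"tz":0,"wx":0,"wy":0,"wz":0,"claw":-1},
])

```text
clock: 33.35
tcp_pos: [0.576, 0.3654, 0.161]
orientation: [-0.0, -0.094, 0.996, -0.0]
wrist_force: [-0.3, 0.3, 0.3]
finger_gap: 0.0857
grip_force: 0.0
```

```bash
python3 st.py .142
python3 - <<'E'
from m import *
for n in ['side','scene']:
    c=grab(n); P=cloud(c); P[(P[...,0]>.66)|(P[...,1]<0)]=np.nan; boxes(P,c['image'])
s=env.get_state();print(s['clock'],s['tcp_pos'],s['orientation'])
E
```

```text
[0.576  0.3654 0.161 ] [-0.3  0.3  0.3] 0.08568592863445516
scene 1006 0.1423 ((573.723388671875, -147.648681640625), (68.50502014160156, 115.67110443115234), 82.05189514160156)
side 1234 0.1416 ((574.0795288085938, -147.03622436523438), (71.42103576660156, 112.9677734375), 81.39716339111328)
[261. 166.] n 491 z 0.0313 c [576.3 366.1] s [114.5  73.7] a 10.3 col [101. 136. 161.]
[165. 216.] n 820 z 0.0314 c [267.7 233.8] s [113.5  75.3] a 22.4 col [ 80. 138.  67.]
[360. 180.] n 461 z 0.0323 c [269.3 232.8] s [112.8  73.3] a 22.8 col [ 39. 105.  26.]
[459. 217.] n 624 z 0.032 c [577.  365.9] s [112.9  74.4] a 10.8 col [ 60. 102. 135.]
33.55 [0.57715085 0.36444596 0.16265826] [ 8.88013861e-04 -9.30420192e-02  9.95661743e-01  2.97432987e-04]
```

Three cartons are stacked and aligned. Now the fourth.

carry_out([
  {"tx":0,"ty":0,"tz":-4,"wx":0,"wy":0,"wz":0,"claw":-1},
  {"tx":0,"ty":0,"tz":-4,"wx":0,"wy":0,"wz":0,"claw":-1},
  {"tx":0,"ty":0,"tz":-2.5,"wx":0,"wy":0,"wz":0,"claw":-1},
  {"tx":0,"ty":0,"tz":-2,"wx":0,"wy":0,"wz":0,"claw":-1},
  {"tx":0,"ty":0,"tz":-1.5,"wx":0,"wy":0,"wz":0,"claw":-1},
  {"tx":0,"ty":0,"tz":-1.6,"wx":0,"wy":0,"wz":0,"claw":-1},
  {"tx":0,"ty":0,"tz":0,"wx":0,"wy":0,"wz":0,"claw":-1},
])

```text
clock: 34.42
tcp_pos: [0.5755, 0.3649, 0.0042]
orientation: [-0.001, -0.094, 0.996, -0.0]
wrist_force: [0.3, 0.6, -0.2]
finger_gap: 0.0858
grip_force: 0.0
```

carry_out([
  {"tx":0,"ty":0,"tz":-0.3,"wx":0,"wy":0,"wz":0,"claw":1},
  {"tx":0,"ty":0,"tz":0,"wx":0,"wy":0,"wz":0,"claw":1},
  {"tx":0,"ty":0,"tz":0,"wx":0,"wy":0,"wz":0,"claw":1},
  {"tx":0,"ty":0,"tz":0,"wx":0,"wy":0,"wz":0,"claw":1},
])

```text
clock: 34.92
tcp_pos: [0.5768, 0.366, 0.0031]
orientation: [0.001, -0.094, 0.996, 0.0]
wrist_force: [-0.8, -0.2, 3.5]
finger_gap: 0.0654
grip_force: 46.7
```

carry_out([
  {"tx":0,"ty":0,"tz":2,"wx":0,"wy":0,"wz":0,"claw":1},
  {"tx":0,"ty":0,"tz":4,"wx":0,"wy":0,"wz":0,"claw":1},
  {"tx":0,"ty":0,"tz":5,"wx":0,"wy":0,"wz":0,"claw":1},
  {"tx":0,"ty":-1,"tz":5,"wx":0,"wy":0,"wz":0,"claw":1},
  {"tx":0,"ty":-4.7,"tz":3,"wx":0,"wy":0,"wz":-0.163,"claw":1},
  {"tx":0,"ty":-4.7,"tz":0,"wx":0,"wy":0,"wz":-0.163,"claw":1},
  {"tx":0,"ty":-4.7,"tz":0,"wx":0,"wy":0,"wz":0,"claw":1},
  {"tx":0,"ty":-4.7,"tz":0,"wx":0,"wy":0,"wz":0,"claw":1},
])

```text
clock: 35.92
tcp_pos: [0.5756, 0.166, 0.192]
orientation: [-0.0, 0.069, 0.998, -0.0]
wrist_force: [0.4, -1.2, -2.1]
finger_gap: 0.065
grip_force: 46.2
```

carry_out([
  {"tx":0,"ty":-4.5,"tz":0,"wx":0,"wy":0,"wz":0,"claw":1},
  {"tx":0,"ty":-4.5,"tz":0,"wx":0,"wy":0,"wz":0,"claw":1},
  {"tx":0,"ty":-4.5,"tz":0,"wx":0,"wy":0,"wz":0,"claw":1},
  {"tx":0,"ty":-4.5,"tz":0,"wx":0,"wy":0,"wz":0,"claw":1},
  {"tx":0,"ty":-4.5,"tz":0,"wx":0,"wy":0,"wz":0,"claw":1},
  {"tx":-0.15,"ty":-4.5,"tz":0,"wx":0,"wy":0,"wz":0,"claw":1},
  {"tx":0,"ty":-4.4,"tz":0,"wx":0,"wy":0,"wz":0,"claw":1},
  {"tx":0,"ty":0,"tz":0,"wx":0,"wy":0,"wz":0,"claw":1},
])

```text
clock: 36.92
tcp_pos: [0.5743, -0.1495, 0.1916]
orientation: [-0.0, 0.071, 0.997, -0.0]
wrist_force: [-0.4, 0.7, -1.1]
finger_gap: 0.0649
grip_force: 46.2
```

carry_out([
  {"tx":0,"ty":0,"tz":-2.2,"wx":0,"wy":0,"wz":0,"claw":1},
  {"tx":0,"ty":0,"tz":-2,"wx":0,"wy":0,"wz":0,"claw":1},
  {"tx":0,"ty":0,"tz":0,"wx":0,"wy":0,"wz":0,"claw":1},
  {"tx":0,"ty":0,"tz":0,"wx":0,"wy":0,"wz":0,"claw":1},
  {"tx":0,"ty":0,"tz":0,"wx":0,"wy":0,"wz":0,"claw":1},
])

```text
clock: 37.55
tcp_pos: [0.5754, -0.1463, 0.1514]
orientation: [0.001, 0.069, 0.998, -0.0]
wrist_force: [-0.1, -0.2, -1.8]
finger_gap: 0.0649
grip_force: 46.2
```

carry_out([
  {"tx":-0.05,"ty":-0.05,"tz":-0.4,"wx":0,"wy":0,"wz":0,"claw":1},
  {"tx":0,"ty":0,"tz":-0.15,"wx":0,"wy":0,"wz":0,"claw":1},
  {"tx":0,"ty":0,"tz":-0.1,"wx":0,"wy":0,"wz":0,"claw":1},
  {"tx":0,"ty":0,"tz":0,"wx":0,"wy":0,"wz":0,"claw":1},
  {"tx":0,"ty":0,"tz":0,"wx":0,"wy":0,"wz":0,"claw":1},
])

```text
clock: 38.17
tcp_pos: [0.5742, -0.147, 0.1451]
orientation: [0.0, 0.069, 0.998, -0.0]
wrist_force: [-2.9, 1.4, 5.1]
finger_gap: 0.0651
grip_force: 47.1
```

Contact. Release, rise, retreat and check.

carry_out([
  {"tx":0,"ty":0,"tz":0,"wx":0,"wy":0,"wz":0,"claw":-1},
  {"tx":0,"ty":0,"tz":0,"wx":0,"wy":0,"wz":0,"claw":-1},
  {"tx":0,"ty":0,"tz":0,"wx":0,"wy":0,"wz":0,"claw":-1},
  {"tx":0,"ty":0,"tz":2,"wx":0,"wy":0,"wz":0,"claw":-1},
  {"tx":0,"ty":0,"tz":4,"wx":0,"wy":0,"wz":0,"claw":-1},
  {"tx":0,"ty":0,"tz":4,"wx":0,"wy":0,"wz":0,"claw":-1},
])

```text
clock: 38.92
tcp_pos: [0.574, -0.1468, 0.2445]
orientation: [-0.0, 0.069, 0.998, 0.0]
wrist_force: [0.9, 0.2, -0.1]
finger_gap: 0.0853
grip_force: 0.0
```

carry_out([
  {"tx":-1,"ty":5,"tz":0,"wx":0,"wy":0,"wz":0,"claw":-1},
  {"tx":-1,"ty":5,"tz":0,"wx":0,"wy":0,"wz":0,"claw":-1},
  {"tx":-1,"ty":5,"tz":0,"wx":0,"wy":0,"wz":0,"claw":-1},
  {"tx":-1,"ty":5,"tz":0,"wx":0,"wy":0,"wz":0,"claw":-1},
  {"tx":-1,"ty":5,"tz":0,"wx":0,"wy":0,"wz":0,"claw":-1},
  {"tx":-1,"ty":5,"tz":0,"wx":0,"wy":0,"wz":0,"claw":-1},
  {"tx":0,"ty":0,"tz":0,"wx":0,"wy":0,"wz":0,"claw":-1},
])

```text
clock: 39.8
tcp_pos: [0.5133, 0.1561, 0.2439]
orientation: [-0.0, 0.066, 0.998, 0.0]
wrist_force: [0.7, 0.0, -0.1]
finger_gap: 0.0852
grip_force: 0.0
```

```bash
python3 st.py .174;python3 chk.py | grep -v -- '-0.0[5-9]5 [0-9]'
python3 - <<'E'
from h import *
b=grab('scene')['image']; a=grab('side')['image']
cv2.imwrite('pics/fin.png',np.hstack([cv2.resize(b[180:340,170:330],(400,400)),cv2.resize(a[190:350,300:460],(400,400))])); cv2.imwrite('pics/full.png',b)
E
```

```text
[0.5133 0.1561 0.2439] [ 0.7  0.  -0.1] 0.08519006605501676
scene 1015 0.1742 ((574.6177368164062, -148.42947387695312), (68.3607177734375, 115.25635528564453), 81.86521911621094)
side 1232 0.1736 ((573.9711303710938, -148.27381896972656), (69.24656677246094, 112.7400894165039), 82.2425308227539)
[0.51413694 0.15346528 0.24374515] [ 0.83371553  0.03460587 -0.6543934 ] [-0.00743819  0.00829146 -0.03667805] 0.08533586722588975
scene -0.045 29 y -0.0073 0.019 leg [-0.0444 -0.005   0.0604]
scene -0.035 38 y -0.0059 0.0205 leg [-0.0374 -0.0034  0.0596]
scene -0.005 6 y -0.0101 0.016 leg [-0.0041 -0.0098  0.0648]
scene 0.005 57 y -0.0098 0.0151 leg [ 0.0049 -0.0076  0.0648]
scene 0.015 16 y -0.0037 0.0132 leg [ 0.0152 -0.0014  0.0677]
scene 0.025 16 y -0.0023 0.0169 leg [ 0.0253 -0.0002  0.0727]
scene 0.035 9 y -0.0034 0.016 leg [ 0.0355 -0.0014  0.0741]
scene 0.045 1 y -0.0013 -0.0013 leg [ 0.0426 -0.0013  0.0716]
side -0.045 69 y -0.0074 0.0185 leg [-0.0449 -0.0047  0.0587]
side -0.035 26 y -0.007 0.0194 leg [-0.0385 -0.0048  0.0591]
side -0.025 27 y -0.0057 0.0145 leg [-0.0203 -0.0043  0.0641]
side -0.015 59 y -0.0067 0.014 leg [-0.0148 -0.004   0.0625]
side -0.005 73 y -0.0107 0.0137 leg [-0.0047 -0.0083  0.0648]
side 0.005 21 y -0.0097 -0.007 leg [ 0.003  -0.0082  0.065 ]
side 0.015 18 y -0.0017 0.0101 leg [ 0.015  -0.0005  0.0693]
side 0.025 31 y -0.0032 0.0175 leg [ 0.025  -0.0007  0.0711]
side 0.035 17 y -0.0024 0.0171 leg [ 0.0341 -0.0006  0.0731]
side 0.045 3 y -0.0017 -0.0004 leg [ 0.0418 -0.001   0.0735]
```

View pics/fin.png

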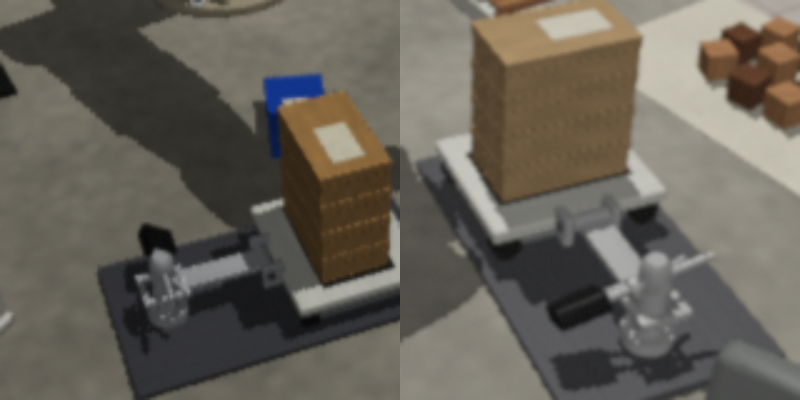

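View pics/full.png

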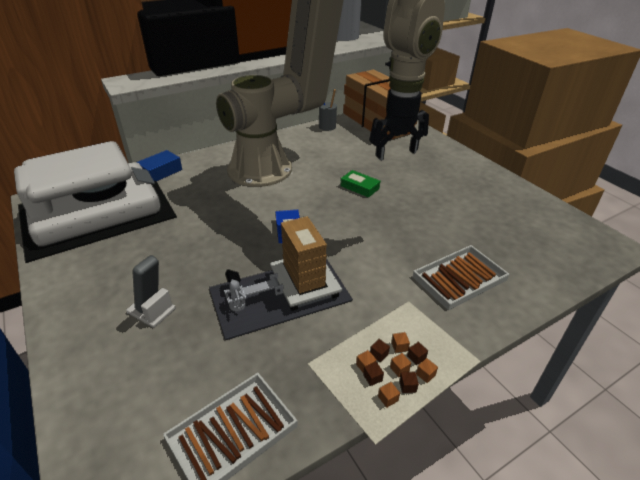

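The pictures show a square four-carton column on the pad (right of centre), the bar flat round the pin and the cotter through the pin (tab at (158,240) in the crop). Tray and meter are unmoved, and no kraft carton is left on the bench.

```bash
python3 -c "
from workcell import env
print(env.hand_in())"
```

```text
the job is handed in; nothing more can be done
None
```

I folded the bar down, pushed the cotter home and snapped it over the pin, stacked all four cartons squarely on the pad, and handed the job in at about 40 s of the 210 s; no verdict came back.

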